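# Load the tray hopper through its sprung guard flap

## Robot

A 6-joint arm with a two-finger parallel gripper is mounted at the origin on the work surface. World frame = base frame: x ahead of the robot, y to its left, z up, the work surface at z = 0. Lengths are in mm, angles in rad, forces in N, time in s.
With the tool pointing down it reaches from about 300 to 775 mm from the base axis. Payload 14.6 kg.
Tool frame: the origin (TCP) lies between the finger pads; the fingertips stand 19 mm ahead of it and the grasp point (between the pads) is the TCP (manip.tcp_to_tips is the distance from the TCP to the fingertips, in mm); x points along the fingers, z is the direction in which the jaws open and shut, and the axes are right-handed (so a half turn about x gives the same grasp; the last joint's range is limited). The gripper opens to 94 mm and grips with 3 to 60 N. Pads are 16 mm wide; open, the fingers measure 119 mm over their backs; the gripper's body (75 mm by 177 mm) begins 78 mm behind the grasp point.
Start: joints at [-1.222, 0.3, 1.521, -0, 1.321, -0.067], TCP at [222.149, -503.129, 224.446] pointing down, gripper open.
Joint ranges: [-3.03, 3.03], [-0.79, 2.21], [0.23, 2.52], [-1.04, 4.18], [0, 3.07], [-2.55, 2.55]. Speed limits (rad/s): [2.22, 2.22, 2.57, 3.14, 3.14, 3.14].

## Interface

Orientations are given as [roll, pitch, yaw] about the fixed x, y, z axes, in that order (R = Rz(yaw) Ry(pitch) Rx(roll)).
In Python, from cell import manip gives the robot as it stands.
- The arm moves only by the tool jog_arm, never from a script. Its argument "moves" is a list that holds one entry, the list of rows, each a list of 6 numbers: the shift along the world's x, y, z in mm, then the turn, a rotation vector about the world's x, y, z in degrees. In form: [[[dx, dy, dz, wx, wy, wz], ...]]. A call has 1 to 5 rows; each row shifts and turns the pose as measured when the row begins; what a row does not reach is not made up. A row lasts 1/10 s, in which the tool goes at most 50 mm and 8.59 degrees, less where a joint would pass 70% of its speed; a pose out of reach is approached as far as the arm can. A call is refused whole if a number of a shift passes 50 or a number of a turn 8.59, either way. A call with a gripper value outside its range is refused whole. "gripper" is the opening, from -1 (shut) to 1 (fully open), set as the call begins (left out, the last holds). The fingers move at their own pace and stop on an object; "squeeze" is the grip in N (left out, the last holds). Time passes only in rows, so rows that do not move let the fingers close. It gives the time, the measured TCP pose, the force and the opening at its end, in the units of the state.
- manip.read_state(): the state, without advancing time (a new reading comes with each control period).
- manip.camera(name): name is "side" or "top" or "wrist"; returns (picture, depth): 480x640x3 uint8, blue, green, red; 480x640 float32, mm along the optical axis (not along the pixel's ray), 0 where there is no reading.
- manip.camera_params(name): a dict with "fx", "fy", "cx", "cy" (pixels), "rvec" (rotation vector, rad) and "tvec" (3), from world to camera coordinates, as OpenCV has them. Camera axes: x right, y down, z forward; pixel columns grow to the right and rows downward; lengths in mm; the calibration is good to about 2 mm. The wrist camera is an equidistant fisheye: a pixel r from the principal point sees the ray r / f radians off the axis. A picture is of the moment at which its call begins: read the wrist's pose just before it. camera_params takes no time and is no camera call; for the wrist camera it gives the pose at the moment of the call.
- manip.sign_off(): hands the job in, once; it reports no verdict.
The state is a dict: "clock": time; "joints": joint angles; "qd": joint speeds; "effort": joint torques, N m; "eef_pos": TCP position; "eef_rot": TCP orientation; "wrist_force": force on the tool from outside, world axes, zero at the start; "moment": the same for the moment, N m; "finger_gap": finger opening in mm.
Only numpy, scipy, OpenCV 4.12 (cv2) and the standard library are available. Lean on these libraries where they do the work, as an engineer would, in place of code of your own. Each camera call takes 0.05 s, during which the arm holds its last target. There are 200 camera calls.

## Task

The grey hopper of the packing line is locked by the red-handled pin: draw the pin out of its bore and park it lying in the notch of the yellow-topped rest, handle up. Then post every pink tray from the green belt through the clear sprung flap on the hopper's top, holding the flap open to pass them in and letting it swing shut behind them. When all the trays are inside and the flap is shut, press the green start button fully in and let go; leave the cardboard core among the trays where it stands.

Things in the scene. Friction and masses are not known exactly. Their poses are not given: they have to be found in the camera images.
- hopper: fixed grey sheet-metal hopper, floor at table level; origin: table level under the centre of its top opening; x away from its yellow-striped front (which faces the robot), y left, z up. Outside x -85 to 85, y -170 to 110 mm; steel deck at z = 240 mm with the opening x -60 to 60, y -85 to 85 mm
- opening (a point): centre of the hopper's top opening, at deck level (240 mm above the table)
- bore (a point): centre of the outer mouth of the 15 mm square bore (along the hopper's y) that holds the pin, in an aluminium block on the hopper's +y side: hopper x -20, y 145, z 226 mm; block x -44 to 4, y 104 to 145, z 204 to 248 mm
- flap_hinge (a point): middle of the flap's hinge line, at the far (+x) edge of the opening, at deck level; the hinge line runs along the hopper's y
- flap (a joint): clear flap, orange edge strips, 110 mm from hinge to free edge, 164 mm wide, 5 mm thick; rad: 0 = shut, flush with the deck, grows as its near free edge swings down, to 1.4. Spring shuts it (2 to 5 N at a tray). In its bore the pin blocks it. With the fingertips 55 mm below the deck, tray 8 mm nearer than mid-opening, the far finger holds the flap clear of the tray, which may be dropped
- pin: lock pin, 150 g: red upright grip 24 (x) x 30 (y) x 50 mm high; 12 mm square steel shank along its -y, undersides level, tip 112 mm from the origin. Origin: centre of the grip's underside; z up. At the start axes as the hopper's, shank in the bore, grip outside on the +y side; draw it about 95 mm along hopper +y to free the tip. Centre of mass 40 mm towards the tip
- rest: fixed rest: black block 56 (x) x 90 (y) x 60 mm high; two yellow rails on it, 16 mm high, leave a 20 mm wide notch along y, open above and at both ends. Origin: centre of its underside. A parked shank lies in the notch with the grip just beyond either end of the block, about 65 mm from the notch's centre, its underside at notch-floor height
- notch (a point): centre of the notch's floor, 60 mm above the table; axes as the rest's
- tray1: pink plastic cosmetics tray with six shallow recesses, a solid block 40 (its x) x 100 (its y) x 22 mm high, about 60 g, lying flat on the green belt (belt top 5 mm above the table); origin: centre of its underside; some trays may be absent
- tray2: pink plastic cosmetics tray with six shallow recesses, a solid block 40 (its x) x 100 (its y) x 22 mm high, about 60 g, lying flat on the green belt (belt top 5 mm above the table); origin: centre of its underside; some trays may be absent
- tray3: pink plastic cosmetics tray with six shallow recesses, a solid block 40 (its x) x 100 (its y) x 22 mm high, about 60 g, lying flat on the green belt (belt top 5 mm above the table); origin: centre of its underside; some trays may be absent
- tray4: pink plastic cosmetics tray with six shallow recesses, a solid block 40 (its x) x 100 (its y) x 22 mm high, about 60 g, lying flat on the green belt (belt top 5 mm above the table); origin: centre of its underside; some trays may be absent
- tray5: pink plastic cosmetics tray with six shallow recesses, a solid block 40 (its x) x 100 (its y) x 22 mm high, about 60 g, lying flat on the green belt (belt top 5 mm above the table); origin: centre of its underside; some trays may be absent
- start (a joint): green round start button, 34 mm across, on the hopper's deck beside the flap (-y side); 0 = out, 6 mm = fully pressed downward, springs back; about 5 N when fully in
- start_top (a point): centre of the start button's top face
- core: bystander: short cardboard tube, 56 mm diameter, 50 mm high, 19 mm bore radius, standing among the trays; origin: centre of its underside
There are look-alikes about, which are no part of the job. What is shaped like the tray5 but black or orange is not meant.

How it is judged (in metres and radians):
On the way, in this order (a step that is already met when the one before it is completed fails the run):
1. the pin lies parked in the notch, with the flap shut (x of pin in the frame of notch between -0.008 and 0.008 m and z of pin in the frame of notch between -0.006 and 0.006 m and horizontal distance between pin and notch below 0.092 m and angle between the y axis of pin and the y axis of rest, either way round below 0.15 rad and angle between pin's own z axis and vertical below 0.12 rad and linear speed of pin below 0.03 m/s and value of joint flap below 0.08 rad), for 0.2 s.
2. every tray is inside the hopper and the flap has swung shut (x of tray1 in the frame of hopper between -0.085 and 0.085 m and y of tray1 in the frame of hopper between -0.17 and 0.11 m and z of each of tray1, tray2, tray3, tray4, tray5 in the frame of hopper below 0.15 m and linear speed of each of tray1, tray2, tray3, tray4, tray5 below 0.05 m/s and x of tray2 in the frame of hopper between -0.085 and 0.085 m and y of tray2 in the frame of hopper between -0.17 and 0.11 m and x of tray3 in the frame of hopper between -0.085 and 0.085 m and y of tray3 in the frame of hopper between -0.17 and 0.11 m and x of tray4 in the frame of hopper between -0.085 and 0.085 m and y of tray4 in the frame of hopper between -0.17 and 0.11 m and x of tray5 in the frame of hopper between -0.085 and 0.085 m and y of tray5 in the frame of hopper between -0.17 and 0.11 m and value of joint flap below 0.08 rad), for 0.2 s.
3. the start button is pressed in (at least 4 mm) with the flap shut (value of joint start above 0.004 m and value of joint flap below 0.08 rad), for 0.05 s.
At the end, for the whole second after the job is handed in: Pin at rest in the notch: shank on its floor within 6 mm, within 0.15 rad of it, grip upright and within 92 mm of the notch centre; every tray at rest inside the hopper, below 150 mm; flap shut (under 0.08 rad); start button out again (under 2 mm) (all of step 2 and x of pin in the frame of notch between -0.008 and 0.008 m and z of pin in the frame of notch between -0.006 and 0.006 m and horizontal distance between pin and notch below 0.092 m and angle between the y axis of pin and the y axis of rest, either way round below 0.15 rad and angle between pin's own z axis and vertical below 0.12 rad and linear speed of pin below 0.03 m/s and value of joint start below 0.002 m); the robot touches nothing.
It fails at once if the core is moved more than 60 mm or tipped over (distance of core from where it was at the start of the episode above 0.06 m or angle between core's own z axis and vertical above 0.6 rad).
Of tray1, tray2, tray3, tray4, tray5 only 3 to 5 are there at a start; the rules pass over those that are not, and their reading is None.
At some moment in a run one of tray1, tray2, tray3, tray4, tray5 may be knocked a few centimetres aside while the robot is not near it.
It also fails if it takes over 210 s, if anything falls off the work surface, if the arm or the gripper's body presses on something with over 40 N, if the wrist force passes 120 N, or if a joint passes its speed limit or range.

## Working session

There is one attempt and no reset: what is moved stays moved. The work goes in short steps, Python scripts to look and compute and a tool call to move; the robot and the scene stay as the last step left them, time stands still between calls to the robot, and variables do not carry over. Pictures are saved under pics/ and viewed, about 12 in all and at most 16, crops included, and the job is handed in when it is done.

Besides the shell and the picture viewer there is one more tool, called after "Call:" as name(argument=value, ...), one argument or row to a line, values as JSON. jog_arm: Moves the arm, as the interface text tells. Its arguments: {"type":"object","properties":{"moves":{"type":"array","items":{"type":"array","items":{"type":"array","items":{"type":"number"}}}},"gripper":{"type":"number"},"squeeze":{"type":"number"}},"required":["moves"]}

```bash
mkdir -p pics
cat > h.py <<'E'
import numpy as np, cv2
from cell import manip
from scipy.spatial.transform import Rotation as R
def cam(n):
    p=manip.camera_params(n); im,d=manip.camera(n); return p,im,d
def rt(p): return cv2.Rodrigues(np.array(p['rvec'],float))[0], np.array(p['tvec'],float).ravel()
def cloud(p,d):
    Rm,t=rt(p); v,u=np.indices(d.shape)
    c=np.stack([(u-p['cx'])/p['fx']*d,(v-p['cy'])/p['fy']*d,d],-1)
    return (c-t)@Rm
E
python3 - <<'E'
from h import *
for n in ['top','side']:
    p,im,d=cam(n); cv2.imwrite(f'pics/{n}0.png',im); np.savez(f'pics/{n}0.npz',im=im,d=d,**{k:np.array(v) for k,v in p.items()})
    Rm,t=rt(p); print(n,p['fx'],-Rm.T@t)
s=manip.read_state(); print(s)
E
```

```text
top 551.8280081339811 [ 284.52727548 -115.35999861 1612.08634282]
side 515.9821486790474 [171.81302178 757.48256601 920.97359429]
{'clock': 0.1, 'joints': array([-1.22158051e+00,  3.00397044e-01,  1.52150837e+00, -4.61614113e-07,
        1.32072518e+00, -6.66040032e-02]), 'qd': array([ 1.26757790e-03, -1.66358670e-03, -3.64468006e-03,  1.07619604e-03,
       -4.62106115e-05, -9.53569975e-04]), 'effort': array([ 2.56420535e-03, -5.32637322e+01, -3.53282440e+01,  7.10325851e-02,
        2.34393182e-02, -5.45431783e-05]), 'eef_pos': array([ 222.08727977, -502.9283401 ,  223.95770675]), 'eef_rot': array([3.07541944, 1.56975839, 1.92044306]), 'wrist_force': array([ 1.31350638, -0.1660183 ,  0.42718358]), 'moment': array([-0.00857335,  0.02331491,  0.02511221]), 'finger_gap': 94.27100172589934}
```

View pics/top0.png

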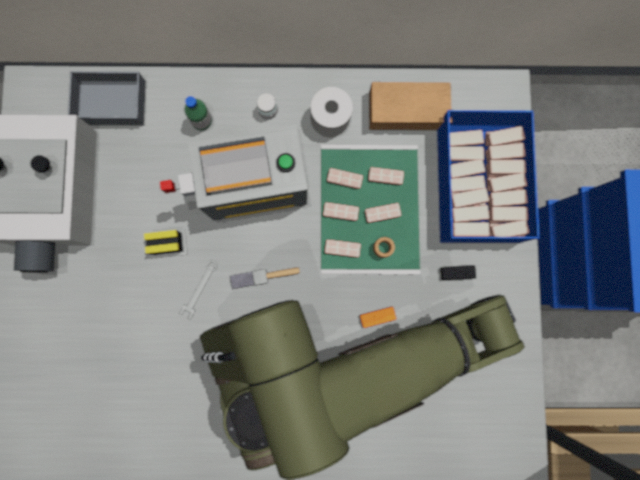

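View pics/side0.png

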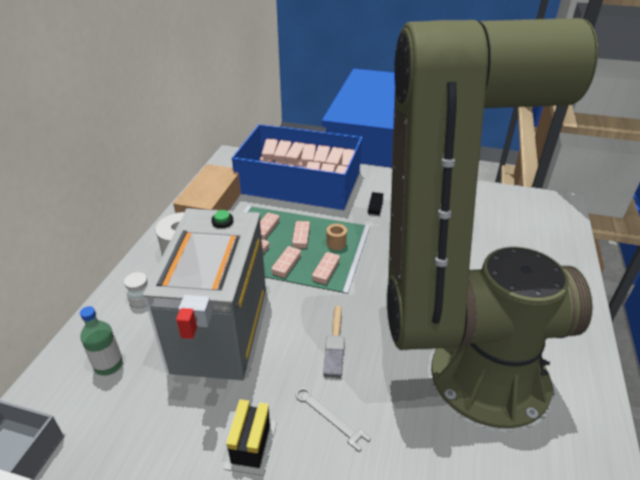

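The top view shows five pink trays on the belt at (345,178), (386,176), (341,211), (383,212) and (343,248). The core is at (384,247), the red grip at (167,186), the rest at (162,242) and the button at (286,162). Possible confusions are the pink trays in the blue bin (490,180), the orange bar (378,317), the black bar (458,272) and the scraper. I choose the pink ones on the green belt.

```bash
cat > m.py <<'E'
from h import *
f=np.load('pics/top0.npz'); p={k:f[k] for k in f}; im,d=f['im'],f['d']
P=cloud(p,d); hsv=cv2.cvtColor(im,cv2.COLOR_BGR2HSV)
Rm,t=rt(p); C=-Rm.T@t
def ray(u,v,z):
    r=np.array([(u-p['cx'])/p['fx'],(v-p['cy'])/p['fy'],1])@Rm; return C+r*(z-C[2])/r[2]
def blobs(mask,roi,z,amin,name):
    m=np.zeros_like(mask); x0,y0,x1,y1=roi; m[y0:y1,x0:x1]=mask[y0:y1,x0:x1]
    m=cv2.morphologyEx(m,cv2.MORPH_CLOSE,np.ones((3,3)))
    for c in cv2.findContours(m,cv2.RETR_EXTERNAL,cv2.CHAIN_APPROX_NONE)[0]:
        if cv2.contourArea(c)<amin: continue
        mm=cv2.drawContours(np.zeros_like(m),[c],-1,255,-1)>0
        zz=np.median(P[mm][:,2]); w=np.array([ray(u,v,z) for u,v in c[:,0]])[:,:2].astype(np.float32)
        b=cv2.boxPoints(cv2.minAreaRect(w)); e=[b[1]-b[0],b[2]-b[1]]; e.sort(key=np.linalg.norm)
        a=np.degrees(np.arctan2(e[1][1],e[1][0]))%180
        print(name,c[:,0].mean(0).round(),'ctr',b.mean(0).round(1),'size',np.linalg.norm(e[1]).round(),np.linalg.norm(e[0]).round(),'long axis deg',a.round(1),'z',zz.round(1),'off',np.hypot(*b.mean(0)).round())
I=lambda lo,hi:cv2.inRange(hsv,np.array(lo),np.array(hi))
red=I((0,30,130),(18,255,255))|I((165,30,130),(180,255,255))
blobs(I((0,20,150),(15,110,255))|I((165,20,150),(180,110,255)),(320,150,420,270),27,100,'tray')
blobs(I((0,150,100),(6,255,255))|I((172,150,100),(180,255,255)),(150,170,185,205),264,20,'grip')
blobs(I((22,120,120),(35,255,255)),(135,220,190,265),76,30,'rail')
blobs(I((8,120,120),(20,255,255)),(180,120,290,200),242,20,'orange')
blobs(I((45,100,50),(80,255,255)),(270,145,300,180),252,50,'button')
blobs(I((8,80,80),(20,255,255)),(365,230,405,262),55,50,'core')
E
python3 m.py
python3 - <<'E'
import cv2
im=cv2.imread('pics/top0.png')[115:280,130:425]
cv2.imwrite('pics/c1.png',cv2.resize(im,None,fx=2.7,fy=2.7,interpolation=2))
E
```

```text
tray [342. 248.] ctr [ 419.2 -221.4] size 97.0 38.0 long axis deg 83.0 z 27.6 off 474.0
tray [382. 213.] ctr [ 522.8 -338.8] size 94.0 38.0 long axis deg 101.6 z 27.4 off 623.0
tray [340. 211.] ctr [ 527.  -216.9] size 97.0 38.0 long axis deg 82.0 z 27.5 off 570.0
tray [344. 178.] ctr [ 625.1 -229.2] size 96.0 38.0 long axis deg 77.0 z 27.4 off 666.0
tray [385. 175.] ctr [ 633.1 -349.9] size 96.0 38.0 long axis deg 83.0 z 27.1 off 723.0
grip [167. 185.] ctr [552.7 227.3] size 30.0 23.0 long axis deg 91.8 z 268.4 off 598.0
rail [162. 248.] ctr [414.  284.4] size 88.0 22.0 long axis deg 96.9 z 75.9 off 502.0
rail [160. 235.] ctr [449.7 288.4] size 87.0 18.0 long axis deg 96.6 z 77.0 off 534.0
orange [238. 185.] ctr [559.9  55.3] size 161.0 9.0 long axis deg 99.9 z 241.2 off 563.0
orange [232. 147.] ctr [657.3  71.3] size 160.0 10.0 long axis deg 99.8 z 241.4 off 661.0
button [285. 161.] ctr [617.6 -63.9] size 35.0 33.0 long axis deg 90.3 z 261.2 off 621.0
core [384. 247.] ctr [ 420.9 -337.5] size 54.0 54.0 long axis deg 179.3 z 48.6 off 539.0
```

View pics/c1.png

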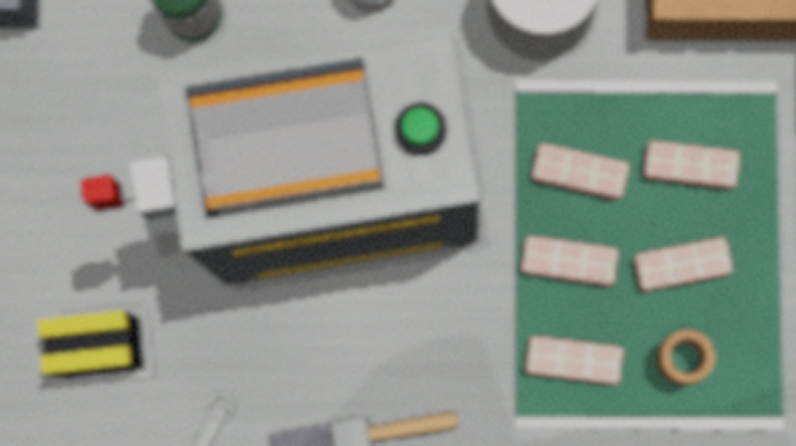

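Run:
```python
from h import *
s=manip.read_state(); M=R.from_euler('xyz',s['eef_rot']).as_matrix()
print(M.round(3)); print('jaw deg',np.degrees(np.arctan2(M[1,2],M[0,2])), 'j1',np.degrees(s['joints'][0]),'j6',np.degrees(s['joints'][5]))
p=manip.camera_params('wrist'); print(p); Rm,t=rt(p); print('cam pos',-Rm.T@t,'axis',Rm[2])
```

```text
[[-0.     0.915  0.404]
 [ 0.001  0.404 -0.915]
 [-1.     0.    -0.001]]
jaw deg -66.17527045713304 j1 -69.99140733690868 j6 -3.8161282848463207
{'fx': 371.64829954431775, 'fy': 371.64829954431775, 'cx': 323.15782002140014, 'cy': 241.36588746708904, 'rvec': array([-2.42912256,  1.58313087,  0.22462789]), 'tvec': array([-548.5896911 ,  -29.96632933,  391.55005309])}
cam pos [ 294.19586569 -470.39058333  383.85096831] axis [-0.25320862 -0.11025952 -0.96110781]
```

Call:
jog_arm(
  moves=[
    [[20,50,30,0,0,0],[20,50,30,0,0,0],[20,45,30,0,0,0],[20,45,20,0,0,0],[20,45,20,0,0,0]],
  ],
)

```text
clock: 0.6
eef_pos: [308.0, -294.0, 334.3]
eef_rot: [-3.104, 1.559, 2.017]
wrist_force: [1.7, 0.1, -0.3]
finger_gap: 93.8
```

Call:
jog_arm(
  moves=[
    [[20,47,6,0,0,7.6],[20,47,6,0,0,7.6],[20,47,6,0,0,7.6],[20,47,6,0,0,7.6],[20,47,0,0,0,7.6]],
  ],
)

```text
clock: 1.1
eef_pos: [403.1, -64.3, 360.1]
eef_rot: [3.032, 1.563, 2.554]
wrist_force: [1.3, -1.1, 0.3]
finger_gap: 93.8
```

Call:
jog_arm(
  moves=[
    [[25,47,0,0,0,7.6],[25,47,0,0,0,7.6],[25,47,0,0,0,7.6],[25,47,0,0,0,7.6],[25,47,0,0,0,7.6]],
  ],
)

```text
clock: 1.6
eef_pos: [517.7, 158.1, 359.9]
eef_rot: [3.026, 1.564, -3.043]
wrist_force: [0.5, -1.4, 0.0]
finger_gap: 93.9
```

```bash
cat >> h.py <<'E'
def pose(tgt=None,jaw=None):
    s=manip.read_state(); M=R.from_euler('xyz',s['eef_rot']).as_matrix()
    j=np.degrees(np.arctan2(M[1,2],M[0,2])); print('t',round(float(s['clock']),2),'pos',s['eef_pos'].round(1),'jaw',j.round(2),'gap',round(float(s['finger_gap']),1),'F',s['wrist_force'].round(1),'j6',np.degrees(s['joints'][5]).round(1))
    if tgt is not None: print(' shift',(np.array(tgt)-s['eef_pos']).round(1))
    if jaw is not None:
        dj=(jaw-j+90)%180-90; c,sn=np.cos(np.radians(j+dj)),np.sin(np.radians(j+dj)); z=np.array([c,sn,0]) ; x=np.array([0,0,-1.]); D=np.stack([x,np.cross(z,x),z],1)
        print(' rotvec',np.degrees(R.from_matrix(D@M.T).as_rotvec()).round(2))
def wray(p,uv,z):
    # fisheye: world points on plane z
    Rm,t=rt(p); C=-Rm.T@t; uv=np.atleast_2d(uv).astype(float)
    a=(uv-[p['cx'],p['cy']])/p['fx']; r=np.hypot(a[:,0],a[:,1])+1e-9
    dd=np.stack([np.sin(r)*a[:,0]/r,np.sin(r)*a[:,1]/r,np.cos(r)],1)@Rm
    return C+dd*((z-C[2])/dd[:,2:])
E
python3 - <<'E'
from h import *
pose([551,226,330],9.85)
p,im,d=cam('wrist'); cv2.imwrite('pics/w1.png',im)
E
```

```text
t 1.6 pos [517.7 158.1 359.9] jaw 12.31 gap 93.9 F [ 0.5 -1.4  0. ] j6 0.8
 shift [ 33.3  67.9 -29.9]
 rotvec [ 0.03 -0.37 -2.46]
```

View pics/w1.png

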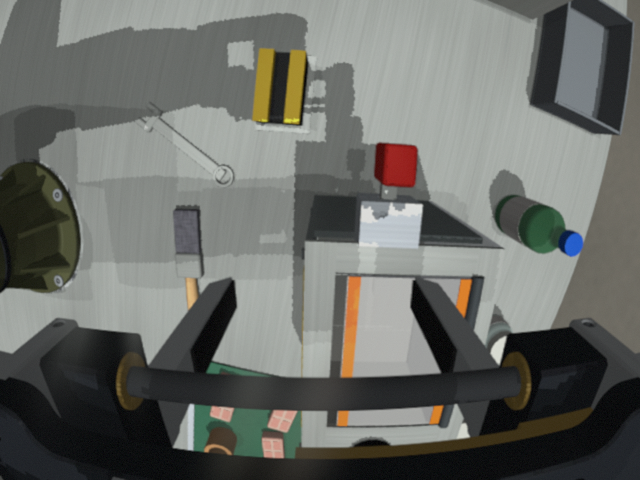

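The wrist view shows the red grip at (396,163), the bore block at (390,225), the rest's rails at (264,85) and (297,85), and the flap's orange strips at x≈350 and x≈460.

```bash
cat > w.py <<'E'
from h import *
def wblob(p,im,lo,hi,roi,z,amin,name):
    hsv=cv2.cvtColor(im,cv2.COLOR_BGR2HSV); k=cv2.inRange(hsv,np.array(lo),np.array(hi)); m=np.zeros_like(k); x0,y0,x1,y1=roi; m[y0:y1,x0:x1]=k[y0:y1,x0:x1]
    m=cv2.morphologyEx(m,cv2.MORPH_CLOSE,np.ones((5,5))); out=[]
    for c in cv2.findContours(m,cv2.RETR_EXTERNAL,cv2.CHAIN_APPROX_NONE)[0]:
        if cv2.contourArea(c)<amin: continue
        w=wray(p,c[:,0],z)[:,:2].astype(np.float32); b=cv2.boxPoints(cv2.minAreaRect(w)); e=sorted([b[1]-b[0],b[2]-b[1]],key=np.linalg.norm)
        a=np.degrees(np.arctan2(e[1][1],e[1][0]))%180
        print(name,c[:,0].mean(0).round(),'ctr',b.mean(0).round(1),'size',np.linalg.norm(e[1]).round(1),np.linalg.norm(e[0]).round(1),'long deg',a.round(1)); out.append((b.mean(0),a))
    return out
E
python3 - <<'E'
from w import *
p=manip.camera_params('wrist'); im=cv2.imread('pics/w1.png')
hsv=cv2.cvtColor(im,cv2.COLOR_BGR2HSV); print(hsv[140:196:6,396].tolist(), hsv[163,370:425:5].tolist())
wblob(p,im,(0,150,60),(8,255,255),(360,130,430,200),270,50,'grip all')
wblob(p,im,(0,150,165),(8,255,255),(360,130,430,200),270,50,'grip bright')
wblob(p,im,(20,120,150),(35,255,255),(240,30,320,140),76,50,'rail')
wblob(p,im,(20,120,80),(35,255,255),(240,30,320,140),76,50,'rail all')
wblob(p,im,(8,150,120),(20,255,255),(330,270,490,430),242,50,'strip')
E
```

```text
[[65, 9, 171], [1, 205, 144], [1, 201, 155], [0, 200, 154], [1, 202, 155], [1, 205, 152], [1, 200, 152], [1, 201, 150], [53, 9, 112], [60, 10, 106]] [[53, 9, 112], [3, 117, 74], [1, 204, 70], [1, 208, 130], [1, 201, 155], [1, 199, 154], [0, 204, 151], [1, 203, 151], [1, 210, 148], [1, 209, 132], [54, 10, 129]]
grip all [396. 164.] ctr [550.3 235.3] size 28.1 27.9 long deg 100.2
rail [294.  86.] ctr [449.9 295. ] size 88.7 16.7 long deg 97.5
rail [263.  85.] ctr [412.4 289.5] size 88.8 17.1 long deg 97.5
rail all [294.  87.] ctr [450.  294.4] size 90.2 19.7 long deg 97.3
rail all [263.  85.] ctr [413.1 289.5] size 90.8 19.2 long deg 97.5
strip [343. 418.] ctr [575.2  -6.7] size 19.8 8.5 long deg 99.9
strip [436. 414.] ctr [668.   13.6] size 25.4 9.9 long deg 101.6
strip [464. 296.] ctr [643.6 142.7] size 34.8 10.1 long deg 100.5
strip [351. 327.] ctr [556.4  93. ] size 98.7 8.7 long deg 100.7
```

Call:
jog_arm(
  moves=[
    [[33,30,-5,0,0,-2.5],[0,27,-5,0,0,0],[0,0,0,0,0,0],[0,0,0,0,0,0]],
  ],
)

```text
clock: 2.05
eef_pos: [551.9, 223.4, 343.2]
eef_rot: [3.088, 1.554, -3.008]
wrist_force: [-0.2, 0.1, 0.1]
finger_gap: 94.1
```

Run:
```python
from w import *
pose([551,226,330],9.85)
p,im,d=cam('wrist'); cv2.imwrite('pics/w2.png',im)
wblob(p,im,(0,150,60),(8,255,255),(200,130,500,400),270,50,'grip all')
wblob(p,im,(0,150,100),(8,255,255),(200,130,500,400),270,50,'grip bright')
wblob(p,im,(20,120,150),(35,255,255),(0,0,640,300),76,150,'rail')
wblob(p,im,(20,120,80),(35,255,255),(0,0,640,300),76,150,'rail all')
pose()
```

```text
t 2.05 pos [551.9 223.4 343.2] jaw 10.69 gap 94.1 F [-0.2  0.1  0.1] j6 7.8
 shift [ -0.9   2.6 -13.2]
 rotvec [ 0.12 -0.97 -0.84]
grip all [332. 245.] ctr [552.6 236. ] size 37.7 23.6 long deg 100.3
grip bright [332. 250.] ctr [553.6 231.8] size 29.0 22.8 long deg 100.3
rail [253. 135.] ctr [450.2 290.7] size 88.2 18.5 long deg 97.2
rail [222. 135.] ctr [412.7 286.6] size 89.2 17.7 long deg 97.6
rail all [253. 136.] ctr [450.9 290.8] size 88.4 20.9 long deg 96.7
rail all [223. 135.] ctr [414.1 286.9] size 89.2 21.1 long deg 98.5
t 2.1 pos [551.8 223.1 343.3] jaw 10.67 gap 93.7 F [-0.4  0.  -0.9] j6 7.8
```

View pics/w2.png

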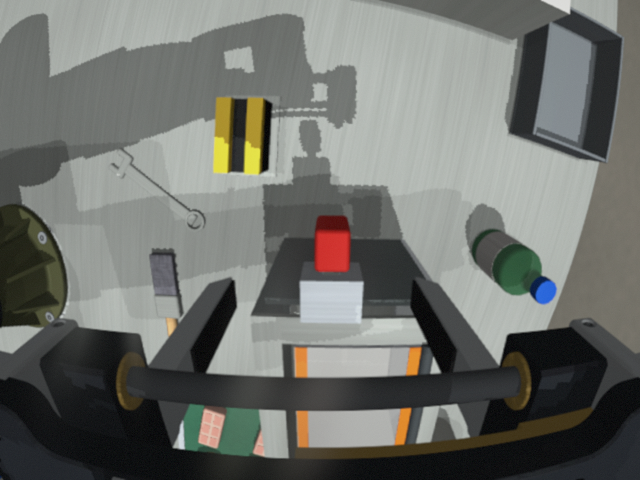

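The grip's top measures 29x23 mm, so it is confirmed at about (554,228). I descend on it and close the jaws.

Call:
jog_arm(
  moves=[
    [[2,5,-24,0.1,-1,-0.8],[0,0,-24,0,0,0],[0,0,-24,0,0,0],[0,0,-24,0,0,0],[0,0,0,0,0,0]],
  ],
)

```text
clock: 2.6
eef_pos: [553.7, 222.6, 248.5]
eef_rot: [0.009, 1.563, 0.175]
wrist_force: [-0.4, -1.5, -0.4]
finger_gap: 94.0
```

```bash
python3 -c "
from h import *
pose([554,228,245],9.9)"
```

```text
t 2.6 pos [553.7 222.6 248.5] jaw 9.53 gap 94.0 F [-0.4 -1.5 -0.4] j6 8.9
 shift [ 0.3  5.4 -3.5]
 rotvec [-0.08  0.45  0.37]
```

Call:
jog_arm(
  moves=[
    [[0,5,-3,0,0.4,0.4],[0,0,0,0,0,0]],
  ],
)

```text
clock: 2.8
eef_pos: [554.2, 226.8, 248.2]
eef_rot: [0.469, 1.567, 0.642]
wrist_force: [-0.4, -0.3, -0.4]
finger_gap: 93.8
```

Call:
jog_arm(
  moves=[
    [[0,0,0,0,0,0],[0,0,0,0,0,0],[0,0,0,0,0,0],[0,0,0,0,0,0],[0,0,0,0,0,0]],
  ],
  gripper=-1,
  squeeze=50,
)

```text
clock: 3.3
eef_pos: [555.1, 227.0, 251.8]
eef_rot: [0.289, 1.562, 0.461]
wrist_force: [-0.9, 0.7, -0.0]
finger_gap: 57.5
```

```bash
python3 -c "
from h import *
pose([554,228,245],9.9)"
```

```text
t 3.3 pos [555.1 227.  251.8] jaw 9.87 gap 57.5 F [-0.9  0.7 -0. ] j6 8.8
 shift [-1.1  1.  -6.8]
 rotvec [-0.22  0.45  0.03]
```

Call:
jog_arm(
  moves=[
    [[0,1,-7,0,0,0],[0,0,-1,0,0,0],[0,0,-1,0,0,0],[0,0,-1,0,0,0],[0,0,0,0,0,0]],
  ],
)

```text
clock: 3.8
eef_pos: [554.9, 228.1, 240.5]
eef_rot: [0.3, 1.563, 0.473]
wrist_force: [-0.5, -0.7, 0.6]
finger_gap: 23.7
```

Call:
jog_arm(
  moves=[
    [[0,0,0,0,0,0],[0,0,0,0,0,0]],
  ],
)

```text
clock: 4.0
eef_pos: [554.9, 228.1, 240.5]
eef_rot: [0.306, 1.563, 0.478]
wrist_force: [-1.2, 1.3, -0.2]
finger_gap: 23.7
```

```bash
python3 -c "
from h import *
pose([554,228,245],9.9)"
```

```text
t 4.0 pos [554.9 228.1 240.5] jaw 9.88 gap 23.7 F [-1.2  1.3 -0.2] j6 8.9
 shift [-0.9 -0.1  4.5]
 rotvec [-0.21  0.4   0.02]
```

Call:
jog_arm(
  moves=[
    [[-1.7,10,0,0,0,0],[-3.4,20,0,0,0,0],[-3.4,20,0,0,0,0]],
  ],
)

```text
clock: 4.3
eef_pos: [546.4, 278.7, 240.4]
eef_rot: [0.31, 1.563, 0.479]
wrist_force: [0.4, -0.4, -1.4]
finger_gap: 24.2
```

```bash
python3 -c "
from h import *
pose([554.9-.172*115,228.1+.985*115,240.5],9.9)"
```

```text
t 4.3 pos [546.4 278.7 240.4] jaw 9.69 gap 24.2 F [ 0.4 -0.4 -1.4] j6 13.9
 shift [-11.3  62.7   0.1]
 rotvec [-0.2   0.38  0.21]
```

Call:
jog_arm(
  moves=[
    [[-3.6,20,0,0,0,0],[-3.6,20,0,0,0,0],[-3.6,20,0,0,0,0],[-2,12,5,0,0,0],[0,0,0,0,0,0]],
  ],
)

```text
clock: 4.8
eef_pos: [530.9, 358.3, 244.8]
eef_rot: [0.421, 1.565, 0.593]
wrist_force: [-0.1, -1.3, -0.1]
finger_gap: 23.8
```

Call:
jog_arm(
  moves=[
    [[-28,2,-20,0,0,-1],[-30,2,-25,0,0,-1],[-25,2,-25,0,0,-0.5],[-20,2,-25,0,0,0],[0,0,0,0,0,0]],
  ],
)

```text
clock: 5.3
eef_pos: [425.2, 363.7, 147.5]
eef_rot: [0.304, 1.562, 0.429]
wrist_force: [-0.1, -0.1, -0.5]
finger_gap: 23.5
```

Run:
```python
from w import *
pose([423.9,352,130],7.2)
p,im,d=cam('wrist'); cv2.imwrite('pics/w3.png',im)
p,im,d=cam('side'); P=cloud(p,d); hsv=cv2.cvtColor(im,cv2.COLOR_BGR2HSV)
```

```text
t 5.3 pos [425.2 363.7 147.5] jaw 7.12 gap 23.5 F [-0.1 -0.1 -0.5] j6 29.8
 shift [ -1.3 -11.7 -17.5]
 rotvec [-0.2   0.44  0.07]
```

View pics/w3.png

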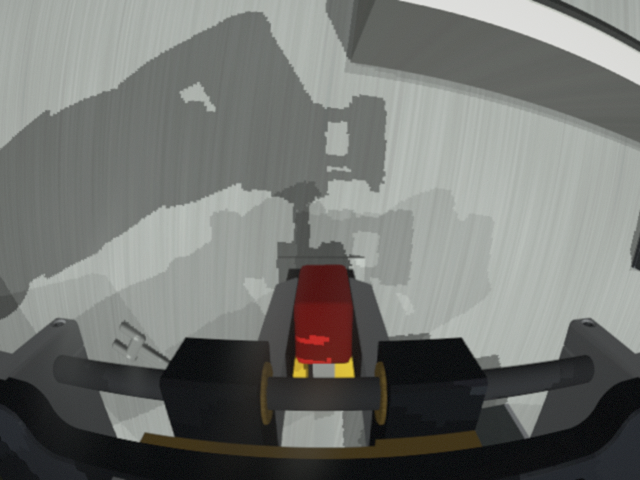

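The shank hangs between the two yellow rails at (320,370). I lower it to just above the rails and check from the side.

Call:
jog_arm(
  moves=[
    [[-1,-6,-20,-0.2,0.4,0],[0,-6,-20,0,0,0],[0,0,0,0,0,0],[0,0,0,0,0,0]],
  ],
)

```text
clock: 5.8
eef_pos: [433.5, 352.8, 116.4]
eef_rot: [0.45, 1.554, 0.57]
wrist_force: [0.1, 0.7, -0.9]
finger_gap: 23.8
```

Run:
```python
from w import *
pose([423.9,352,82],7.2)
p,im,d=cam('side'); t,im2,d2=cam('top')
a=cv2.resize(im[330:480,180:350],None,fx=3,fy=3); b=cv2.resize(im2[200:275,120:205],None,fx=5,fy=5)[:450]
b=cv2.copyMakeBorder(b,0,450-b.shape[0],0,0,0); cv2.imwrite('pics/s1.png',np.hstack([a,b])[:, :800])
```

```text
t 5.8 pos [433.5 352.8 116.4] jaw 6.9 gap 23.8 F [ 0.1  0.7 -0.9] j6 28.5
 shift [ -9.6  -0.8 -34.4]
 rotvec [-0.52  0.81  0.29]
```

View pics/s1.png

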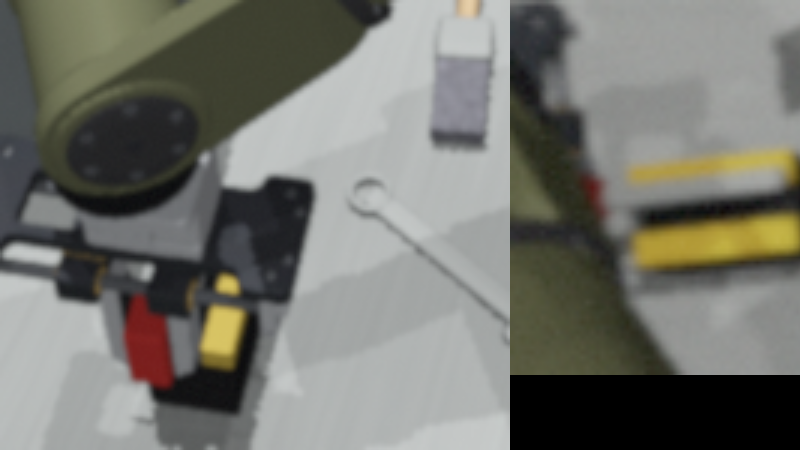

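The pin now sits about 9 mm too far in +x, over the far rail. I correct that before lowering.

Call:
jog_arm(
  moves=[
    [[-9.5,0,-4,-0.4,0.6,0.3],[0,0,-4,0,0,0],[0,0,0,0,0,0]],
  ],
)

```text
clock: 6.2
eef_pos: [423.5, 353.7, 109.6]
eef_rot: [0.452, 1.565, 0.579]
wrist_force: [-0.3, -0.3, -2.2]
finger_gap: 23.4
```

Run:
```python
from w import *
pose([423.9,352,82],7.2)
t,im2,d2=cam('top'); p,im,d=cam('wrist')
b=cv2.resize(im2[200:275,120:205],None,fx=5,fy=5); a=im[230:480,200:440]; a=cv2.resize(a,(360,375)); cv2.imwrite('pics/s2.png',np.hstack([a,b])[:, :800])
pose()
```

```text
t 6.2 pos [423.5 353.7 109.6] jaw 7.27 gap 23.4 F [-0.3 -0.3 -2.2] j6 28.8
 shift [  0.4  -1.7 -27.6]
 rotvec [-0.18  0.28 -0.07]
t 6.3 pos [423.6 353.7 109.9] jaw 7.26 gap 23.6 F [-0.1  0.3 -1.2] j6 28.8
```

View pics/s2.png

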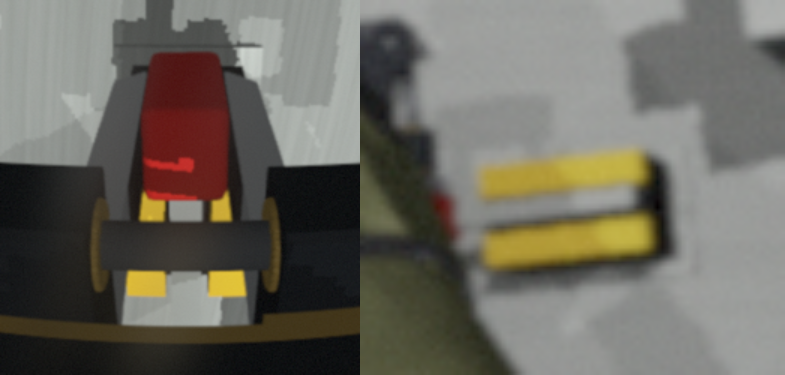

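Aligned: the shank lies between the rails in both views. I lower it.

Call:
jog_arm(
  moves=[
    [[0,0,-10,0,0,0],[0,0,-10,0,0,0],[0,0,-4,0,0,0],[0,0,0,0,0,0]],
  ],
)

```text
clock: 6.7
eef_pos: [423.5, 353.6, 83.4]
eef_rot: [0.443, 1.565, 0.57]
wrist_force: [-0.3, -0.7, -1.0]
finger_gap: 24.0
```

```bash
python3 -c "
from h import *
pose([423.9,352,82],7.2)"
```

```text
t 6.7 pos [423.5 353.6  83.4] jaw 7.27 gap 24.0 F [-0.3 -0.7 -1. ] j6 28.8
 shift [ 0.4 -1.6 -1.4]
 rotvec [-0.17  0.27 -0.07]
```

Call:
jog_arm(
  moves=[
    [[0,0,-1.5,0,0,0],[0,0,0,0,0,0]],
  ],
)

```text
clock: 6.9
eef_pos: [423.6, 353.6, 81.7]
eef_rot: [0.438, 1.565, 0.565]
wrist_force: [0.6, -1.0, -1.8]
finger_gap: 23.9
```

Call:
jog_arm(
  moves=[
    [[0,0,-1,0,0,0],[0,0,0,0,0,0]],
  ],
)

```text
clock: 7.1
eef_pos: [423.9, 353.8, 81.8]
eef_rot: [0.447, 1.564, 0.574]
wrist_force: [-0.5, 0.2, -1.6]
finger_gap: 23.7
```

Call:
jog_arm(
  moves=[
    [[0,0,-1,0,0,0],[0,0,0,0,0,0],[0,0,0,0,0,0],[0,0,0,0,0,0]],
  ],
  gripper=-0.1,
)

```text
clock: 7.5
eef_pos: [424.2, 354.0, 81.2]
eef_rot: [0.448, 1.563, 0.575]
wrist_force: [-0.5, 1.2, -0.7]
finger_gap: 42.0
```

Call:
jog_arm(
  moves=[
    [[0,0,20,0,0,0],[0,0,30,0,0,0],[0,0,40,0,0,0],[0,0,50,0,0,0],[0,0,50,0,0,0]],
  ],
)

```text
clock: 8.0
eef_pos: [421.0, 351.6, 270.2]
eef_rot: [-2.56, 1.565, -2.434]
wrist_force: [0.2, -0.2, 0.6]
finger_gap: 42.1
```

Call:
jog_arm(
  moves=[
    [[0,-20,50,0,0,0],[0,-30,20,0,0,0],[10,-50,0,0,0,0],[10,-50,0,0,0,0],[10,-50,0,0,0,0]],
  ],
)

```text
clock: 8.5
eef_pos: [449.6, 155.6, 345.5]
eef_rot: [0.219, 1.563, 0.354]
wrist_force: [1.2, -0.7, -0.2]
finger_gap: 42.2
```

Run:
```python
from w import *
pose([608,-225,330],167)
p,im,d=cam('side'); t,im2,d2=cam('top'); P=cloud(p,d)
hsv=cv2.cvtColor(im,cv2.COLOR_BGR2HSV); m=cv2.inRange(hsv,(0,150,60),(6,255,255)); m[:300]=0;m[:,400:]=0
q=P[m>0]; print(len(q),'grip x,y,z pct',np.percentile(q,[5,50,95],axis=0).round(1))
a=cv2.resize(im[330:480,180:350],None,fx=2.4,fy=2.4); b=cv2.resize(im2[200:275,120:205],None,fx=4.5,fy=4.8)
cv2.imwrite('pics/s3.png',np.hstack([a,b])[:, :800])
```

```text
t 8.5 pos [449.6 155.6 345.5] jaw 7.73 gap 42.2 F [ 1.2 -0.7 -0.2] j6 6.9
 shift [ 158.4 -380.6  -15.5]
 rotvec [ -0.07   0.43 -20.73]
426 grip x,y,z pct [[411.1 346.3  71.3]
 [419.7 364.  107.4]
 [432.2 372.  112.3]]
```

View pics/s3.png

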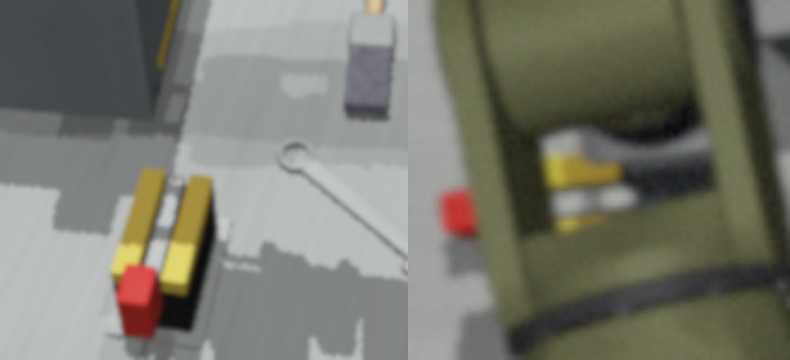

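The pin is parked upright with its top at about z 110, and the shank lies in the notch. Next are the trays, starting with A at (625,-229).

Call:
jog_arm(
  moves=[
    [[22,-48,0,0,0.1,-2.6],[22,-48,0,0,0.1,-2.6],[22,-48,0,0,0,-2.6],[22,-48,0,0,0,-2.6],[22,-48,0,0,0,-2.6]],
  ],
  gripper=0.6,
)

```text
clock: 9.1
eef_pos: [553.5, -71.8, 346.5]
eef_rot: [0.413, 1.564, 0.315]
wrist_force: [0.1, 1.1, 0.1]
finger_gap: 74.8
```

Call:
jog_arm(
  moves=[
    [[22,-48,-20,0,0,-2.6],[22,-48,-50,0,0,-2.6],[21,-48,-50,0,0,-2.6],[0,0,0,0,0,0],[0,0,0,0,0,0]],
  ],
)

```text
clock: 9.6
eef_pos: [604.1, -184.5, 255.2]
eef_rot: [0.467, 1.564, 0.221]
wrist_force: [-0.4, 0.3, 0.8]
finger_gap: 75.3
```

```bash
cat > tr.py <<'E'
import sys
from w import *
pose()
p,im,d=cam('wrist'); cv2.imwrite('pics/wt_%s.png'%sys.argv[1],im)
o=[]
for lo,hi in [((0,35,110),(14,150,255)),]:
    o+=wblob(p,im,lo,hi,(0,0,640,470),27,300,'tray')
x,y=float(sys.argv[2]),float(sys.argv[3])
b=min(o,key=lambda q:np.hypot(*(q[0]-[x,y]))); print('chosen',b)
pose([b[0][0],b[0][1],26],b[1]-90)
E
python3 tr.py A 625 -229
```

```text
t 9.6 pos [ 604.1 -184.5  255.2] jaw -14.08 gap 75.3 F [-0.4  0.3  0.8] j6 -6.3
tray [291. 347.] ctr [ 525.1 -338.8] size 100.7 40.5 long deg 101.3
tray [380. 336.] ctr [ 633.3 -349.6] size 100.0 40.2 long deg 83.1
tray [182. 281.] ctr [ 421.7 -221.9] size 99.0 41.2 long deg 83.1
tray [265. 257.] ctr [ 528.2 -217.1] size 98.8 41.0 long deg 81.6
tray [352. 246.] ctr [ 625.3 -229. ] size 98.3 39.1 long deg 77.2
chosen (array([ 625.3047 , -229.00662], dtype=float32), np.float32(77.2482))
t 9.65 pos [ 603.8 -184.3  254.8] jaw -14.06 gap 75.4 F [-0.3 -0.  -0.2] j6 -6.3
 shift [  21.5  -44.7 -228.8]
 rotvec [-0.09  0.33  1.31]
```

View pics/wt_A.png

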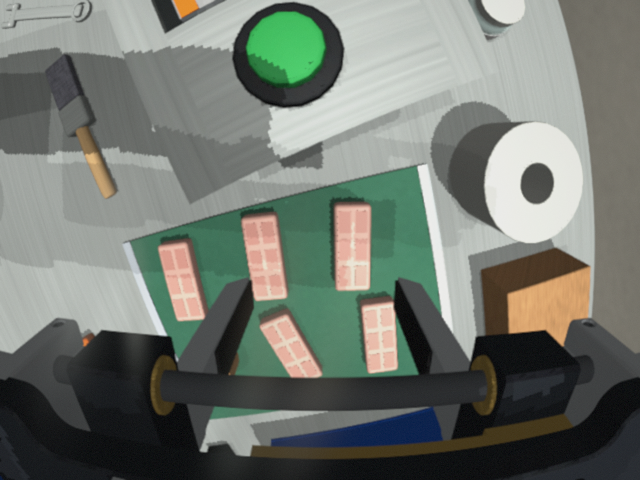

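All five trays are seen at 100x40 mm and agree with the top camera. I descend on A, grip and lift.

Call:
jog_arm(
  moves=[
    [[21.5,-44.7,-20,0,0.3,1.3],[0,0,-50,0,0,0],[0,0,-50,0,0,0],[0,0,-40,0,0,0],[0,0,0,0,0,0]],
  ],
)

```text
clock: 10.15
eef_pos: [627.9, -221.6, 101.7]
eef_rot: [-0.038, 1.555, -0.251]
wrist_force: [-0.1, 0.3, -0.2]
finger_gap: 75.0
```

```bash
python3 -c "
from h import *
pose([625.3,-229,27],-12.8)"
```

```text
t 10.15 pos [ 627.9 -221.6  101.7] jaw -12.18 gap 75.0 F [-0.1  0.3 -0.2] j6 -10.5
 shift [ -2.6  -7.4 -74.7]
 rotvec [ 0.23  0.88 -0.62]
```

Call:
jog_arm(
  moves=[
    [[-2.5,-7.5,-20,0.2,0.9,-0.6],[0,0,-25,0,0,0],[0,0,-20,0,0,0],[0,0,0,0,0,0]],
  ],
)

```text
clock: 10.55
eef_pos: [630.9, -227.0, 48.7]
eef_rot: [-0.214, 1.557, -0.432]
wrist_force: [0.4, -0.6, -0.4]
finger_gap: 75.2
```

```bash
python3 -c "
from h import *
pose([625.3,-229,27],-12.8)"
```

```text
t 10.55 pos [ 630.9 -227.    48.7] jaw -12.48 gap 75.2 F [ 0.4 -0.6 -0.4] j6 -10.4
 shift [ -5.6  -2.  -21.7]
 rotvec [ 0.34  0.72 -0.32]
```

Call:
jog_arm(
  moves=[
    [[-5.5,-2,-12,0.3,0.7,-0.3],[0,0,-10,0,0,0],[0,0,0,0,0,0]],
  ],
)

```text
clock: 10.85
eef_pos: [628.0, -228.9, 32.5]
eef_rot: [-0.217, 1.563, -0.439]
wrist_force: [-0.7, -0.3, 0.2]
finger_gap: 75.5
```

Call:
jog_arm(
  moves=[
    [[0,0,0,0,0,0],[0,0,0,0,0,0],[0,0,-0.5,0,0,0],[0,0,-0.5,0,0,0],[0,0,0,0,0,0]],
  ],
  gripper=-1,
  squeeze=35,
)

```text
clock: 11.35
eef_pos: [628.8, -229.3, 33.7]
eef_rot: [-0.208, 1.56, -0.429]
wrist_force: [-0.9, 0.3, -0.7]
finger_gap: 39.7
```

```bash
python3 -c "
from h import *
pose([625.3,-229,27],-12.8)"
```

```text
t 11.35 pos [ 628.8 -229.3   33.7] jaw -12.7 gap 39.7 F [-0.9  0.3 -0.7] j6 -10.5
 shift [-3.5  0.3 -6.7]
 rotvec [ 0.26  0.56 -0.1 ]
```

Call:
jog_arm(
  moves=[
    [[0,0,30,0,0,0],[0,0,50,0,0,0],[0,0,50,0,0,0],[0,0,50,0,0,3],[0,0,50,0,0,4]],
  ],
)

```text
clock: 11.85
eef_pos: [624.1, -227.3, 260.1]
eef_rot: [2.993, 1.565, 2.896]
wrist_force: [0.3, -0.3, -0.5]
finger_gap: 39.4
```

Call:
jog_arm(
  moves=[
    [[-5,20,50,0,0,4],[-5,45,25,0,0,4],[-5,45,0,0,0,4],[-5,48,0,0,0,3],[-5,48,0,0,0,0]],
  ],
)

```text
clock: 12.35
eef_pos: [598.4, -24.6, 339.7]
eef_rot: [-0.592, 1.563, -0.422]
wrist_force: [0.3, -0.8, -0.3]
finger_gap: 39.9
```

```bash
python3 -c "
from h import *
pose([596.6,61.6,290],9.85)"
```

```text
t 12.35 pos [598.4 -24.6 339.7] jaw 9.73 gap 39.9 F [ 0.3 -0.8 -0.3] j6 -15.5
 shift [ -1.8  86.2 -49.7]
 rotvec [0.18 0.4  0.12]
```

Call:
jog_arm(
  moves=[
    [[-1,43,-10,0.2,0.4,0],[-1,42,-10,0,0,0],[0,0,-10,0,0,0],[0,0,0,0,0,0]],
  ],
)

```text
clock: 12.75
eef_pos: [594.4, 69.4, 309.9]
eef_rot: [0.44, 1.569, 0.616]
wrist_force: [0.9, -1.1, -0.3]
finger_gap: 39.9
```

Run:
```python
from w import *
pose([596.6,61.6,204],9.85)
p,im,d=cam('wrist'); cv2.imwrite('pics/ins.png',im)
wblob(p,im,(8,150,120),(20,255,255),(0,0,640,470),242,50,'strip')
```

```text
t 12.75 pos [594.4  69.4 309.9] jaw 10.1 gap 39.9 F [ 0.9 -1.1 -0.3] j6 -7.0
 shift [   2.2   -7.8 -105.9]
 rotvec [-0.06  0.08 -0.25]
strip [279. 359.] ctr [573.1  -7.9] size 35.3 7.6 long deg 97.1
strip [417. 244.] ctr [652.   87.3] size 130.8 10.3 long deg 100.1
strip [269. 215.] ctr [553.8  93.4] size 85.0 9.0 long deg 100.0
```

View pics/ins.png

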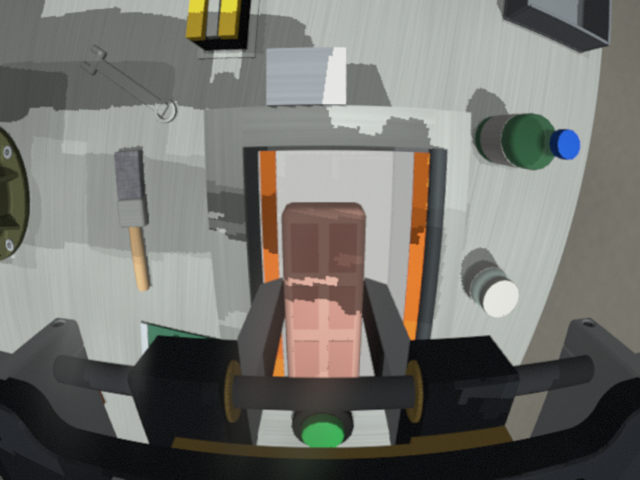

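The tray is over the flap and aligned with the strips. I push down through it.

Call:
jog_arm(
  moves=[
    [[2,-8,-10,0,0,-0.2],[0,0,-10,0,0,0],[0,0,0,0,0,0]],
  ],
)

```text
clock: 13.1
eef_pos: [597.3, 57.5, 290.0]
eef_rot: [0.108, 1.567, 0.277]
wrist_force: [0.1, -0.1, -1.1]
finger_gap: 39.8
```

```bash
python3 -c "
from h import *
pose([596.6,61.6,204],9.85)"
```

```text
t 13.1 pos [597.3  57.5 290. ] jaw 9.66 gap 39.8 F [ 0.1 -0.1 -1.1] j6 -7.7
 shift [ -0.7   4.1 -86. ]
 rotvec [-0.06  0.21  0.19]
```

Call:
jog_arm(
  moves=[
    [[0,3,-20,0,0,0],[0,0,-20,0,0,0],[0,0,-20,0,0,0],[0,0,-12,0,0,0],[0,0,0,0,0,0]],
  ],
)

```text
clock: 13.6
eef_pos: [598.3, 57.3, 217.7]
eef_rot: [0.027, 1.563, 0.19]
wrist_force: [-3.1, 0.5, -0.0]
finger_gap: 39.6
```

```bash
python3 -c "
from h import *
pose([596.6,61.6,204],9.85)"
```

```text
t 13.6 pos [598.3  57.3 217.7] jaw 9.37 gap 39.6 F [-3.1  0.5 -0. ] j6 -7.4
 shift [ -1.7   4.3 -13.7]
 rotvec [-0.09  0.45  0.48]
```

Call:
jog_arm(
  moves=[
    [[-2,4,-12,0,0.4,0.4],[0,0,-4,0,0,0],[0,0,0,0,0,0]],
  ],
)

```text
clock: 13.9
eef_pos: [596.7, 61.2, 202.3]
eef_rot: [0.391, 1.568, 0.561]
wrist_force: [0.1, -0.7, 1.4]
finger_gap: 39.3
```

Call:
jog_arm(
  moves=[
    [[0,0,0,0,0,0],[0,0,0,0,0,0],[0,0,0,0,0,0],[0,0,0,0,0,0],[0,0,0,0,0,0]],
  ],
  gripper=0.25,
)

```text
clock: 14.4
eef_pos: [595.7, 61.0, 202.3]
eef_rot: [2.129, 1.57, 2.3]
wrist_force: [-4.3, -1.5, -0.7]
finger_gap: 58.5
```

Run:
```python
from w import *
pose([596.6,61.6,204],9.85)
p,im,d=cam('wrist'); cv2.imwrite('pics/ins2.png',im)
```

```text
t 14.4 pos [595.7  61.  202.3] jaw 9.77 gap 58.5 F [-4.3 -1.5 -0.7] j6 -7.5
 shift [0.9 0.6 1.7]
 rotvec [-0.05 -0.05  0.08]
```

View pics/ins2.png

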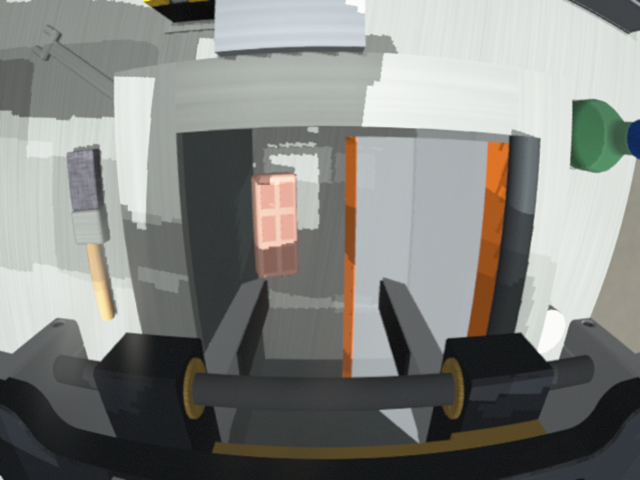

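The tray is on the hopper floor at (276,225) and the flap is held only by the finger. I retreat and go to the next tray, C.

Call:
jog_arm(
  moves=[
    [[0,0,30,0,0,0],[0,0,50,0,0,0],[0,0,50,0,0,-3],[-10,-40,10,0,0,-3],[-12,-48,0,0,0,-4]],
  ],
  gripper=0.25,
)

```text
clock: 14.95
eef_pos: [574.2, -24.6, 347.8]
eef_rot: [0.425, 1.565, 0.423]
wrist_force: [0.8, -1.1, -1.1]
finger_gap: 58.6
```

Call:
jog_arm(
  moves=[
    [[-12,-48,0,0,0,-4],[-12,-48,0,0,0,-4],[-12,-45,-20,0,0,0],[-8,-25,-40,0,0,0],[0,0,0,0,0,0]],
  ],
  gripper=0.6,
)

```text
clock: 15.45
eef_pos: [529.2, -199.0, 291.2]
eef_rot: [-0.035, 1.551, -0.189]
wrist_force: [0.8, 0.7, -0.1]
finger_gap: 75.0
```

```bash
python3 tr.py C 528 -217
```

```text
t 15.45 pos [ 529.2 -199.   291.2] jaw -8.79 gap 75.0 F [ 0.8  0.7 -0.1] j6 -15.7
tray [333. 313.] ctr [ 523.8 -338.9] size 99.2 40.0 long deg 101.4
tray [422. 282.] ctr [ 644.3 -311.6] size 50.2 26.3 long deg 133.8
tray [234. 239.] ctr [ 420.7 -222.4] size 100.0 40.6 long deg 83.0
tray [321. 221.] ctr [ 526.5 -217.3] size 98.2 39.0 long deg 81.7
chosen (array([ 526.49817, -217.28543], dtype=float32), np.float32(81.70337))
t 15.5 pos [ 530.4 -198.1  294.6] jaw -8.74 gap 75.0 F [-0.9  0.5  1.3] j6 -15.6
 shift [  -3.9  -19.2 -268.6]
 rotvec [0.29 1.36 0.45]
```

Call:
jog_arm(
  moves=[
    [[-4,-19,-30,0.3,1.3,0.4],[0,0,-50,0,0,0],[0,0,-50,0,0,0],[0,0,-50,0,0,0],[0,0,-40,0,0,0]],
  ],
)

```text
clock: 16.0
eef_pos: [535.4, -215.3, 84.1]
eef_rot: [-0.245, 1.54, -0.386]
wrist_force: [0.4, 0.4, -0.3]
finger_gap: 75.2
```

```bash
python3 -c "
from h import *
pose([526.5,-217.3,26],-8.3)"
```

```text
t 16.0 pos [ 535.4 -215.3   84.1] jaw -8.05 gap 75.2 F [ 0.4  0.4 -0.3] j6 -17.6
 shift [ -8.9  -2.  -58.1]
 rotvec [ 0.67  1.63 -0.24]
```

Call:
jog_arm(
  moves=[
    [[-9,-2,-20,0.6,1.6,-0.2],[0,0,-20,0,0,0],[0,0,-8,0,0,0],[0,0,0,0,0,0]],
  ],
)

```text
clock: 16.4
eef_pos: [529.1, -215.1, 35.8]
eef_rot: [-2.913, 1.569, -3.053]
wrist_force: [-0.4, -0.5, 0.0]
finger_gap: 75.2
```

```bash
python3 -c "
from h import *
pose([526.5,-217.3,26],-8.3)"
```

```text
t 16.4 pos [ 529.1 -215.1   35.8] jaw -8.05 gap 75.2 F [-0.4 -0.5  0. ] j6 -17.7
 shift [-2.6 -2.2 -9.8]
 rotvec [ 0.01 -0.09 -0.25]
```

Call:
jog_arm(
  moves=[
    [[-2.5,-2,-7,0,0,0],[0,0,-2,0,0,0],[0,0,0,0,0,0],[0,0,0,0,0,0],[0,0,0,0,0,0]],
  ],
  gripper=-1,
)

```text
clock: 16.9
eef_pos: [529.1, -218.2, 31.4]
eef_rot: [-0.451, 1.565, -0.591]
wrist_force: [-0.2, -0.2, -1.4]
finger_gap: 39.5
```

Call:
jog_arm(
  moves=[
    [[0,0,0,0,0,0],[0,0,0,0,0,0]],
  ],
)

```text
clock: 17.1
eef_pos: [529.1, -218.3, 31.7]
eef_rot: [-0.448, 1.565, -0.588]
wrist_force: [0.0, -0.4, -0.9]
finger_gap: 39.8
```

Call:
jog_arm(
  moves=[
    [[0,0,30,0,0,0],[0,0,50,0,0,0],[0,0,50,0,0,0],[0,0,50,0,0,0],[0,0,50,0,0,3]],
  ],
)

```text
clock: 17.6
eef_pos: [524.4, -216.0, 259.4]
eef_rot: [2.915, 1.562, 2.827]
wrist_force: [0.2, -0.8, -0.0]
finger_gap: 39.1
```

Call:
jog_arm(
  moves=[
    [[0,0,50,0,0,4],[8,25,40,0,0,4],[12,48,0,0,0,4],[12,48,0,0,0,3],[12,48,0,0,0,0]],
  ],
)

```text
clock: 18.1
eef_pos: [567.8, -47.1, 359.9]
eef_rot: [-0.973, 1.566, -0.795]
wrist_force: [1.1, -0.0, -0.3]
finger_gap: 39.8
```

```bash
python3 -c "
from h import *
pose([596.6,61.6,310],9.85)"
```

```text
t 18.1 pos [567.8 -47.1 359.9] jaw 10.2 gap 39.8 F [ 1.1 -0.  -0.3] j6 -18.6
 shift [ 28.8 108.7 -49.9]
 rotvec [ 0.21  0.2  -0.35]
```

Call:
jog_arm(
  moves=[
    [[12,40,-15,0.2,0.2,-0.3],[12,40,-15,0,0,0],[4,20,-15,0,0,0],[0,0,0,0,0,0],[0,0,0,0,0,0]],
  ],
)

```text
clock: 18.6
eef_pos: [596.3, 62.8, 313.7]
eef_rot: [0.012, 1.57, 0.191]
wrist_force: [-0.3, 0.2, 0.2]
finger_gap: 39.6
```

```bash
python3 -c "
from h import *
pose([596.6,61.6,204],9.85)"
```

```text
t 18.6 pos [596.3  62.8 313.7] jaw 10.28 gap 39.6 F [-0.3  0.2  0.2] j6 -7.8
 shift [   0.3   -1.2 -109.7]
 rotvec [-0.01  0.03 -0.43]
```

Call:
jog_arm(
  moves=[
    [[0,0,-20,0,0,-0.3],[0,0,-20,0,0,0],[0,0,-20,0,0,0],[-1,1,-20,0,0.2,0],[-1,1,-15,0,0.2,0]],
  ],
)

```text
clock: 19.1
eef_pos: [595.8, 58.9, 223.3]
eef_rot: [-0.148, 1.565, 0.02]
wrist_force: [-0.8, -0.0, 1.9]
finger_gap: 40.2
```

```bash
python3 -c "
from h import *
pose([596.6,61.6,204],9.85)"
```

```text
t 19.1 pos [595.8  58.9 223.3] jaw 9.64 gap 40.2 F [-0.8 -0.   1.9] j6 -7.5
 shift [  0.8   2.7 -19.3]
 rotvec [-0.01  0.32  0.21]
```

Call:
jog_arm(
  moves=[
    [[0,2,-12,0,0.3,0.2],[0,0,-8,0,0,0],[0,0,0,0,0,0],[0,0,0,0,0,0]],
  ],
)

```text
clock: 19.5
eef_pos: [595.4, 59.2, 202.3]
eef_rot: [3.008, 1.569, -3.106]
wrist_force: [-1.0, 1.2, 0.4]
finger_gap: 39.3
```

Call:
jog_arm(
  moves=[
    [[0,0,0,0,0,0],[0,0,0,0,0,0],[0,0,0,0,0,0],[0,0,0,0,0,0],[0,0,0,0,0,0]],
  ],
  gripper=0.25,
)

```text
clock: 20.0
eef_pos: [594.8, 59.0, 203.1]
eef_rot: [-3.101, 1.568, -2.931]
wrist_force: [-3.6, -0.8, 0.3]
finger_gap: 58.6
```

```bash
cat > inn.py <<'E'
from w import *
pose([596.6,61.6,204],9.85)
p,im,d=cam('wrist'); cv2.imwrite('pics/in_%d.png'%(manip.read_state()['clock']*10),im)
wblob(p,im,(0,35,90),(14,150,255),(180,120,500,400),22,200,'inside@22')
E
python3 inn.py
```

```text
t 20.0 pos [594.8  59.  203.1] jaw 9.75 gap 58.6 F [-3.6 -0.8  0.3] j6 -7.6
 shift [1.8 2.6 0.9]
 rotvec [ 0.04 -0.17  0.1 ]
inside@22 [274. 220.] ctr [546.2  53.1] size 99.4 41.8 long deg 100.2
inside@22 [340. 250.] ctr [608.3  15.9] size 261.7 44.1 long deg 100.2
```

```bash
ls pics/in_*
```

```text
pics/in_200.png
```

View pics/in_200.png

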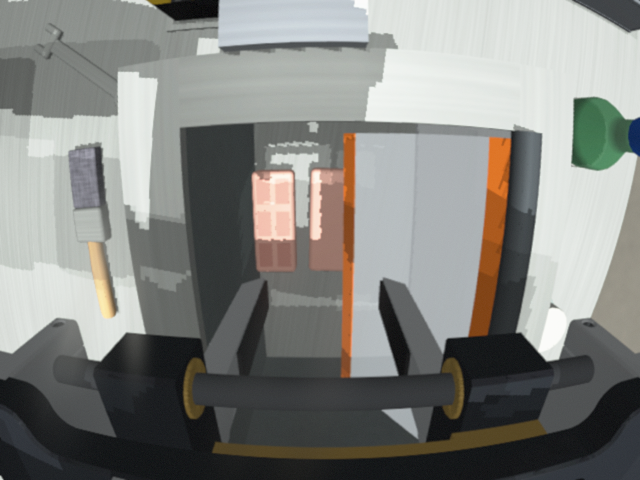

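Both trays lie side by side on the floor, at (274,220) and (328,220). Next is D at (524,-339).

Call:
jog_arm(
  moves=[
    [[0,0,30,0,0,0],[0,0,50,0,0,0],[0,0,50,0,0,0],[-8,-40,10,0,0,0],[-9,-49,0,0,0,0]],
  ],
  gripper=0.25,
)

```text
clock: 20.55
eef_pos: [578.3, -27.5, 348.7]
eef_rot: [-0.361, 1.568, -0.184]
wrist_force: [1.0, -0.9, -0.1]
finger_gap: 58.7
```

Call:
jog_arm(
  moves=[
    [[-9,-49,0,0,0,0],[-9,-49,0,0,0,0],[-9,-49,0,0,0,0],[-9,-49,0,0,0,0],[-9,-45,-20,0,0,0]],
  ],
  gripper=0.5,
)

```text
clock: 21.05
eef_pos: [533.9, -272.1, 335.6]
eef_rot: [-0.508, 1.55, -0.328]
wrist_force: [0.9, 0.2, -0.2]
finger_gap: 70.8
```

Call:
jog_arm(
  moves=[
    [[-4,-20,-30,0,0.5,0],[0,0,-20,0,0.5,0],[0,0,0,0,0,0]],
  ],
)

```text
clock: 21.35
eef_pos: [528.2, -299.3, 282.6]
eef_rot: [-1.309, 1.561, -1.136]
wrist_force: [-0.3, 0.1, 0.7]
finger_gap: 70.3
```

```bash
python3 tr.py D 524 -339
```

```text
t 21.35 pos [ 528.2 -299.3  282.6] jaw 9.9 gap 70.3 F [-0.3  0.1  0.7] j6 -42.8
tray [328. 434.] ctr [ 589.3 -635.3] size 352.6 112.8 long deg 15.3
tray [399. 263.] ctr [ 631.8 -350. ] size 99.3 40.3 long deg 82.8
tray [314. 239.] ctr [ 523.2 -339.9] size 99.7 39.3 long deg 101.0
tray [241. 126.] ctr [ 420.5 -223. ] size 98.7 40.5 long deg 83.1
chosen (array([ 523.2125 , -339.93646], dtype=float32), np.float32(100.973854))
t 21.4 pos [ 528.5 -299.3  284.3] jaw 9.92 gap 70.4 F [-0.   0.4  0.6] j6 -42.8
 shift [  -5.3  -40.6 -258.3]
 rotvec [0.55 0.33 1.05]
```

Call:
jog_arm(
  moves=[
    [[-6,-40,-20,0.5,0.5,1],[-2,0,-45,0.1,0.4,0],[-2,0,-50,0.1,0.3,0],[-2,0,-50,0.1,0.3,0],[0,0,-40,0,0,0]],
  ],
)

```text
clock: 21.9
eef_pos: [522.8, -341.3, 89.3]
eef_rot: [-1.491, 1.559, -1.295]
wrist_force: [-0.3, -0.1, 0.2]
finger_gap: 70.4
```

```bash
python3 -c "
from h import *
pose([523.2,-339.9,26],11)"
```

```text
t 21.9 pos [ 522.8 -341.3   89.3] jaw 11.22 gap 70.4 F [-0.3 -0.1  0.2] j6 -47.4
 shift [  0.4   1.4 -63.3]
 rotvec [ 0.65  0.18 -0.22]
```

Call:
jog_arm(
  moves=[
    [[0,0,-22,0.5,0.2,0],[0,0,-22,0.1,0.2,0],[0,0,-10,0,0,0],[0,0,0,0,0,0]],
  ],
)

```text
clock: 22.3
eef_pos: [525.8, -339.9, 33.9]
eef_rot: [-2.454, 1.569, -2.254]
wrist_force: [0.4, -0.2, 0.2]
finger_gap: 70.3
```

```bash
python3 -c "
from h import *
pose([523.2,-339.9,26],11)"
```

```text
t 22.3 pos [ 525.8 -339.9   33.9] jaw 11.41 gap 70.3 F [ 0.4 -0.2  0.2] j6 -47.5
 shift [-2.6 -0.  -7.9]
 rotvec [ 0.09 -0.07 -0.41]
```

Call:
jog_arm(
  moves=[
    [[-2.5,0,-7,0,0,-0.4],[0,0,-1,0,0,0],[0,0,0,0,0,0],[0,0,0,0,0,0],[0,0,0,0,0,0]],
  ],
  gripper=-1,
)

```text
clock: 22.8
eef_pos: [525.7, -341.1, 30.9]
eef_rot: [-1.043, 1.562, -0.85]
wrist_force: [0.4, 0.1, -1.0]
finger_gap: 39.9
```

Call:
jog_arm(
  moves=[
    [[0,0,0,0,0,0],[0,0,0,0,0,0]],
  ],
)

```text
clock: 23.0
eef_pos: [525.8, -341.2, 31.3]
eef_rot: [-1.031, 1.562, -0.839]
wrist_force: [0.9, -0.3, -0.2]
finger_gap: 39.6
```

Call:
jog_arm(
  moves=[
    [[0,0,30,0,0,0],[0,0,50,0,0,0],[0,0,50,0,0,0],[0,0,50,0,0,0],[0,0,50,0,0,0]],
  ],
)

```text
clock: 23.5
eef_pos: [521.7, -338.3, 258.5]
eef_rot: [2.598, 1.564, 2.79]
wrist_force: [0.6, 0.0, 0.3]
finger_gap: 39.5
```

Call:
jog_arm(
  moves=[
    [[4,20,45,0,0,0],[9,49,40,0,0,0],[9,49,0,0,0,0],[9,49,0,0,0,0],[9,49,0,0,0,0]],
  ],
)

```text
clock: 24.0
eef_pos: [558.6, -133.7, 344.3]
eef_rot: [-0.859, 1.564, -0.675]
wrist_force: [0.4, -0.1, -1.8]
finger_gap: 39.7
```

```bash
python3 -c "
from h import *
pose([596.6,61.6,310],9.85)"
```

```text
t 24.0 pos [ 558.6 -133.7  344.3] jaw 10.5 gap 39.7 F [ 0.4 -0.1 -1.8] j6 -27.6
 shift [ 38.  195.3 -34.3]
 rotvec [ 0.24  0.3  -0.65]
```

Call:
jog_arm(
  moves=[
    [[9,49,0,0.2,0.3,-0.5],[9,49,0,0,0,0],[9,49,-10,0,0,0],[9,36,-15,0,0,0],[0,0,-5,0,0,0]],
  ],
)

```text
clock: 24.5
eef_pos: [593.6, 56.3, 315.4]
eef_rot: [-0.225, 1.568, -0.046]
wrist_force: [0.4, -0.7, -1.7]
finger_gap: 39.6
```

Call:
jog_arm(
  moves=[
    [[0,0,0,0,0,0]],
  ],
)

```text
clock: 24.6
eef_pos: [593.4, 56.8, 314.7]
eef_rot: [-0.423, 1.569, -0.242]
wrist_force: [-0.5, 0.4, -0.4]
finger_gap: 39.7
```

```bash
python3 -c "
from h import *
pose([596.6,61.6,204],9.85)"
```

```text
t 24.6 pos [593.4  56.8 314.7] jaw 10.34 gap 39.7 F [-0.5  0.4 -0.4] j6 -8.4
 shift [   3.2    4.8 -110.7]
 rotvec [ 0.02  0.08 -0.49]
```

Call:
jog_arm(
  moves=[
    [[3,5,-20,0,0,-0.4],[0,0,-20,0,0,0],[0,0,-20,0,0.1,0],[0,1,-20,0,0.2,0],[-1,1,-20,0,0.2,0]],
  ],
)

```text
clock: 25.1
eef_pos: [597.0, 58.3, 218.3]
eef_rot: [-0.309, 1.567, -0.142]
wrist_force: [0.5, 0.7, 1.8]
finger_gap: 39.7
```

Call:
jog_arm(
  moves=[
    [[0,1,-10,0,0.2,0.2],[0,0,0,0,0,0],[0,0,0,0,0,0]],
  ],
)

```text
clock: 25.4
eef_pos: [596.4, 56.7, 207.8]
eef_rot: [-3.101, 1.568, -2.933]
wrist_force: [-2.8, 1.5, 0.2]
finger_gap: 39.6
```

```bash
python3 -c "
from h import *
pose([596.6,61.6,204],9.85)"
```

```text
t 25.4 pos [596.4  56.7 207.8] jaw 9.64 gap 39.6 F [-2.8  1.5  0.2] j6 -7.7
 shift [ 0.2  4.9 -3.8]
 rotvec [ 0.03 -0.14  0.21]
```

Call:
jog_arm(
  moves=[
    [[0,4,-4,0,0,0],[0,0,0,0,0,0]],
  ],
)

```text
clock: 25.6
eef_pos: [596.9, 60.3, 205.3]
eef_rot: [-2.124, 1.57, -1.956]
wrist_force: [-3.1, -0.1, 1.1]
finger_gap: 39.7
```

Call:
jog_arm(
  moves=[
    [[0,0,0,0,0,0],[0,0,0,0,0,0],[0,0,0,0,0,0],[0,0,0,0,0,0],[0,0,0,0,0,0]],
  ],
  gripper=0.25,
)

```text
clock: 26.1
eef_pos: [596.1, 60.4, 205.6]
eef_rot: [-2.822, 1.568, -2.654]
wrist_force: [-4.0, -0.6, 0.6]
finger_gap: 58.6
```

```bash
python3 inn.py; ls -t pics | head -1
```

```text
t 26.1 pos [596.1  60.4 205.6] jaw 9.63 gap 58.6 F [-4.  -0.6  0.6] j6 -7.3
 shift [ 0.5  1.2 -1.6]
 rotvec [ 0.07 -0.14  0.22]
inside@22 [274. 225.] ctr [547.8  47.1] size 114.6 41.7 long deg 100.3
inside@22 [337. 252.] ctr [607.5  14.9] size 261.7 43.4 long deg 100.1
in_261.png
```

The blob on the floor has grown to 115 mm in scale, so the third tray is stacked inside. Next is E at (420,-223).

Call:
jog_arm(
  moves=[
    [[0,0,30,0,0,0],[0,0,50,0,0,0],[0,0,50,0,0,0],[-20,-30,10,0,0,-3],[-26,-40,0,0,0,-3]],
  ],
  gripper=0.25,
)

```text
clock: 26.65
eef_pos: [551.1, -7.8, 350.2]
eef_rot: [-0.073, 1.568, -0.007]
wrist_force: [0.9, -0.1, -0.9]
finger_gap: 58.8
```

Call:
jog_arm(
  moves=[
    [[-26,-40,0,0,0,-3],[-26,-40,0,0,0,-3],[-26,-40,0,0,0,-3],[-26,-40,0,0,0,-2],[-20,-20,-20,0,0,0]],
  ],
  gripper=0.55,
)

```text
clock: 27.15
eef_pos: [423.6, -195.0, 335.1]
eef_rot: [-0.237, 1.551, -0.371]
wrist_force: [0.7, -0.6, -0.9]
finger_gap: 73.2
```

Call:
jog_arm(
  moves=[
    [[0,0,-30,0,0.3,0],[0,0,-20,0,0.3,0],[0,0,0,0,0,0]],
  ],
)

```text
clock: 27.45
eef_pos: [421.8, -198.5, 283.9]
eef_rot: [-0.535, 1.555, -0.675]
wrist_force: [-0.3, -0.2, -0.4]
finger_gap: 72.9
```

```bash
python3 tr.py E 420.5 -223
```

```text
t 27.45 pos [ 421.8 -198.5  283.9] jaw -8.05 gap 72.9 F [-0.3 -0.2 -0.4] j6 -21.6
tray [492. 296.] ctr [ 631.1 -349.6] size 99.7 40.0 long deg 83.3
tray [322. 225.] ctr [ 418.7 -221.8] size 99.1 39.4 long deg 82.6
chosen (array([ 418.74707, -221.84174], dtype=float32), np.float32(82.58821))
t 27.5 pos [ 422.2 -198.6  285.3] jaw -8.03 gap 72.7 F [ 0.  -0.6  1. ] j6 -21.6
 shift [  -3.5  -23.3 -259.3]
 rotvec [0.61 0.8  0.62]
```

Call:
jog_arm(
  moves=[
    [[-4,-23,-20,0.6,0.8,0.6],[-2,0,-45,0.1,0.4,0],[-2,0,-50,0.1,0.3,0],[-2,0,-50,0.1,0.3,0],[0,0,-40,0,0,0]],
  ],
)

```text
clock: 28.0
eef_pos: [418.7, -224.8, 87.1]
eef_rot: [-0.903, 1.562, -1.03]
wrist_force: [1.4, -0.3, -0.3]
finger_gap: 73.3
```

```bash
python3 -c "
from h import *
pose([419,-222,26],-7.3)"
```

```text
t 28.0 pos [ 418.7 -224.8   87.1] jaw -7.24 gap 73.3 F [ 1.4 -0.3 -0.3] j6 -25.1
 shift [  0.3   2.8 -61.1]
 rotvec [ 0.46  0.27 -0.06]
```

Call:
jog_arm(
  moves=[
    [[0,3,-22,0.4,0.2,0],[-1,0,-22,0.1,0.2,0],[-1,0,-14,0,0,0],[0,0,0,0,0,0]],
  ],
)

```text
clock: 28.4
eef_pos: [419.7, -222.0, 26.7]
eef_rot: [2.43, 1.57, 2.305]
wrist_force: [-0.1, 0.8, 0.1]
finger_gap: 72.7
```

```bash
python3 -c "
from h import *
pose([419,-222,26],-7.3)"
```

```text
t 28.4 pos [ 419.7 -222.    26.7] jaw -7.13 gap 72.7 F [-0.1  0.8  0.1] j6 -25.2
 shift [-0.7  0.  -0.7]
 rotvec [-0.03 -0.03 -0.17]
```

Call:
jog_arm(
  moves=[
    [[0,0,0,0,0,0],[0,0,0,0,0,0],[0,0,0,0,0,0],[0,0,0,0,0,0],[0,0,0,0,0,0]],
  ],
  gripper=-1,
)

```text
clock: 28.9
eef_pos: [423.2, -223.5, 31.5]
eef_rot: [-0.388, 1.563, -0.512]
wrist_force: [0.1, 0.3, -0.0]
finger_gap: 39.6
```

Call:
jog_arm(
  moves=[
    [[0,0,0,0,0,0],[0,0,0,0,0,0]],
  ],
)

```text
clock: 29.1
eef_pos: [423.3, -223.6, 31.8]
eef_rot: [-0.392, 1.563, -0.516]
wrist_force: [0.3, -0.6, 0.0]
finger_gap: 39.8
```

Call:
jog_arm(
  moves=[
    [[0,0,30,0,0,0],[0,0,50,0,0,0],[0,0,50,0,0,0],[0,0,50,0,0,0],[0,0,50,0,0,3]],
  ],
)

```text
clock: 29.6
eef_pos: [418.8, -220.9, 260.7]
eef_rot: [2.637, 1.565, 2.565]
wrist_force: [1.4, -0.9, -1.3]
finger_gap: 39.7
```

Call:
jog_arm(
  moves=[
    [[0,0,45,0,0,3],[15,25,35,0,0,3],[25,40,0,0,0,3],[25,40,0,0,0,3],[25,40,0,0,0,2]],
  ],
)

```text
clock: 30.1
eef_pos: [509.2, -74.9, 352.9]
eef_rot: [-0.576, 1.563, -0.4]
wrist_force: [1.6, -1.1, -0.4]
finger_gap: 39.5
```

```bash
python3 -c "
from h import *
pose([596.6,61.6,310],9.85)"
```

```text
t 30.1 pos [509.2 -74.9 352.9] jaw 10.04 gap 39.5 F [ 1.6 -1.1 -0.4] j6 -22.4
 shift [ 87.4 136.5 -42.9]
 rotvec [ 0.18  0.42 -0.19]
```

Call:
jog_arm(
  moves=[
    [[25,40,0,0.2,0.4,0],[25,40,-5,0,0,0],[25,36,-15,0,0,0],[7,12,-15,0,0,0],[0,0,0,0,0,0]],
  ],
)

```text
clock: 30.6
eef_pos: [594.5, 63.6, 315.4]
eef_rot: [2.535, 1.57, 2.717]
wrist_force: [-0.8, -1.9, -1.6]
finger_gap: 39.6
```

Call:
jog_arm(
  moves=[
    [[0,0,0,0,0,0]],
  ],
)

```text
clock: 30.7
eef_pos: [594.2, 63.1, 315.5]
eef_rot: [2.743, 1.569, 2.924]
wrist_force: [-0.9, -0.3, -0.7]
finger_gap: 39.9
```

```bash
python3 -c "
from h import *
pose([596.6,61.6,204],9.85)"
```

```text
t 30.7 pos [594.2  63.1 315.5] jaw 10.42 gap 39.9 F [-0.9 -0.3 -0.7] j6 -7.9
 shift [   2.4   -1.5 -111.5]
 rotvec [-0.02 -0.08 -0.57]
```

Call:
jog_arm(
  moves=[
    [[2,0,-20,0,0,-0.4],[0,0,-20,0,0,0],[0,0,-20,0,0.1,0],[0,1,-20,0,0.2,0],[-1,1,-20,0,0.2,0]],
  ],
)

```text
clock: 31.2
eef_pos: [595.1, 57.1, 222.4]
eef_rot: [-0.123, 1.566, 0.044]
wrist_force: [-0.2, -0.0, 3.3]
finger_gap: 39.5
```

Call:
jog_arm(
  moves=[
    [[0,2,-12,0,0.1,0.2],[0,2,-2,0,0,0],[0,0,0,0,0,0]],
  ],
)

```text
clock: 31.5
eef_pos: [594.0, 57.9, 209.1]
eef_rot: [-0.27, 1.568, -0.104]
wrist_force: [-1.2, 0.6, 0.7]
finger_gap: 39.6
```

```bash
python3 -c "
from h import *
pose([596.6,61.6,204],9.85)"
```

```text
t 31.5 pos [594.   57.9 209.1] jaw 9.55 gap 39.6 F [-1.2  0.6  0.7] j6 -7.5
 shift [ 2.6  3.7 -5.1]
 rotvec [0.01 0.14 0.3 ]
```

Call:
jog_arm(
  moves=[
    [[2,3,-6,0,0,0],[0,0,0,0,0,0]],
  ],
)

```text
clock: 31.7
eef_pos: [596.5, 60.6, 204.6]
eef_rot: [-0.238, 1.566, -0.071]
wrist_force: [-2.0, 0.3, -0.3]
finger_gap: 39.9
```

Call:
jog_arm(
  moves=[
    [[0,0,0,0,0,0],[0,0,0,0,0,0],[0,0,0,0,0,0],[0,0,0,0,0,0],[0,0,0,0,0,0]],
  ],
  gripper=0.25,
)

```text
clock: 32.2
eef_pos: [595.7, 60.6, 204.6]
eef_rot: [-0.527, 1.569, -0.361]
wrist_force: [-3.7, -1.0, 0.1]
finger_gap: 58.6
```

```bash
python3 inn.py; ls -t pics | head -1
```

```text
t 32.2 pos [595.7  60.6 204.6] jaw 9.54 gap 58.6 F [-3.7 -1.   0.1] j6 -7.2
 shift [ 0.9  1.  -0.6]
 rotvec [0.04 0.11 0.31]
inside@22 [273. 225.] ctr [547.7  47. ] size 114.9 41.6 long deg 100.2
inside@22 [337. 252.] ctr [607.7  15.5] size 261.1 45.5 long deg 100.0
in_322.png
```

View pics/in_322.png

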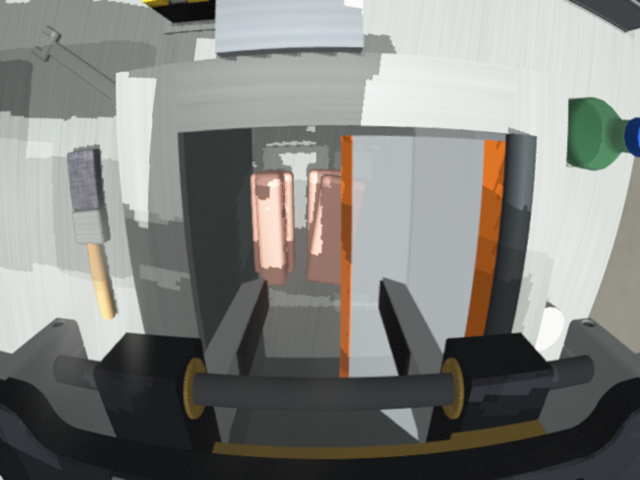

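Call:
jog_arm(
  moves=[
    [[0,0,30,0,0,0],[0,0,50,0,0,0],[0,0,50,0,0,0],[2,-40,10,0,0,-3],[4,-49,0,0,0,-3]],
  ],
  gripper=0.25,
)

```text
clock: 32.75
eef_pos: [602.0, -25.5, 350.8]
eef_rot: [-0.062, 1.563, 0.005]
wrist_force: [0.2, 0.3, -0.1]
finger_gap: 58.9
```

Call:
jog_arm(
  moves=[
    [[4,-49,0,0,0,-3],[4,-49,0,0,0,-3],[4,-49,0,0,0,-3],[4,-49,0,0,0,-2],[4,-49,-20,0,0,0]],
  ],
  gripper=0.6,
)

```text
clock: 33.25
eef_pos: [623.3, -273.1, 338.9]
eef_rot: [-0.157, 1.545, -0.289]
wrist_force: [0.8, -0.1, -0.2]
finger_gap: 75.1
```

Call:
jog_arm(
  moves=[
    [[4,-30,-30,0,0.3,0],[0,0,-20,0,0.3,0],[0,0,0,0,0,0]],
  ],
)

```text
clock: 33.55
eef_pos: [626.8, -311.3, 284.2]
eef_rot: [-0.358, 1.554, -0.497]
wrist_force: [-0.2, 1.1, -0.7]
finger_gap: 75.0
```

```bash
python3 tr.py B 631 -350
```

```text
t 33.55 pos [ 626.8 -311.3  284.2] jaw -7.99 gap 75.0 F [-0.2  1.1 -0.7] j6 -21.4
tray [330. 430.] ctr [ 594.9 -657.7] size 355.5 101.7 long deg 175.8
tray [332. 238.] ctr [ 633.1 -349.9] size 98.7 39.2 long deg 83.1
chosen (array([ 633.0749, -349.8523], dtype=float32), np.float32(83.05535))
t 33.6 pos [ 626.9 -311.3  285.9] jaw -7.98 gap 74.8 F [0.6 0.6 0.2] j6 -21.4
 shift [   6.2  -38.6 -259.9]
 rotvec [0.5  0.93 1.04]
```

The hopper picture shows two stacks inside, at (272,225) and (325,225), so four trays are in. The last one, B, is unmoved.

Call:
jog_arm(
  moves=[
    [[5,-38,-20,0.5,0.9,1],[-2,0,-45,0.1,0.4,0],[-2,0,-50,0.1,0.3,0],[-2,0,-50,0.1,0.3,0],[0,0,-40,0,0,0]],
  ],
)

```text
clock: 34.1
eef_pos: [632.2, -349.5, 93.5]
eef_rot: [-0.717, 1.558, -0.833]
wrist_force: [0.9, -0.3, -0.2]
finger_gap: 74.7
```

```bash
python3 -c "
from h import *
pose([633,-350,26],-7)"
```

```text
t 34.1 pos [ 632.2 -349.5   93.5] jaw -6.65 gap 74.7 F [ 0.9 -0.3 -0.2] j6 -25.1
 shift [  0.8  -0.5 -67.5]
 rotvec [ 0.54  0.49 -0.34]
```

Call:
jog_arm(
  moves=[
    [[0,0,-22,0.5,0.4,-0.3],[-1,0,-24,0.1,0.2,0],[-1,0,-18,0,0,0],[0,0,0,0,0,0]],
  ],
)

```text
clock: 34.5
eef_pos: [632.5, -347.8, 28.4]
eef_rot: [2.101, 1.569, 1.981]
wrist_force: [-0.2, -0.4, -0.3]
finger_gap: 75.2
```

```bash
python3 -c "
from h import *
pose([633,-350,26],-7)"
```

```text
t 34.5 pos [ 632.5 -347.8   28.4] jaw -6.84 gap 75.2 F [-0.2 -0.4 -0.3] j6 -24.9
 shift [ 0.5 -2.2 -2.4]
 rotvec [-0.1  -0.04 -0.16]
```

Call:
jog_arm(
  moves=[
    [[0,-2,-1,0,0,0],[0,0,0,0,0,0],[0,0,0,0,0,0],[0,0,0,0,0,0],[0,0,0,0,0,0]],
  ],
  gripper=-1,
)

```text
clock: 35.0
eef_pos: [635.5, -351.3, 34.6]
eef_rot: [-0.28, 1.563, -0.399]
wrist_force: [0.9, -0.1, -1.3]
finger_gap: 39.9
```

Call:
jog_arm(
  moves=[
    [[0,0,0,0,0,0],[0,0,0,0,0,0]],
  ],
)

```text
clock: 35.2
eef_pos: [635.6, -351.4, 35.1]
eef_rot: [-0.294, 1.562, -0.414]
wrist_force: [-0.4, -0.1, -0.6]
finger_gap: 39.4
```

Call:
jog_arm(
  moves=[
    [[0,0,30,0,0,0],[0,0,50,0,0,0],[0,0,50,0,0,0],[0,0,50,0,0,0],[0,0,50,0,0,3]],
  ],
)

```text
clock: 35.7
eef_pos: [631.2, -348.7, 260.7]
eef_rot: [2.555, 1.562, 2.488]
wrist_force: [0.6, -0.1, -1.4]
finger_gap: 39.5
```

Call:
jog_arm(
  moves=[
    [[0,20,45,0,0,3],[-4,49,35,0,0,3],[-4,49,0,0,0,3],[-4,49,0,0,0,3],[-4,49,0,0,0,2]],
  ],
)

```text
clock: 36.2
eef_pos: [614.0, -141.6, 343.7]
eef_rot: [-0.484, 1.567, -0.303]
wrist_force: [1.0, 0.1, -0.5]
finger_gap: 39.4
```

```bash
python3 -c "
from h import *
pose([596.6,61.6,310],9.85)"
```

```text
t 36.2 pos [ 614.  -141.6  343.7] jaw 10.32 gap 39.4 F [ 1.   0.1 -0.5] j6 -26.6
 shift [-17.4 203.2 -33.7]
 rotvec [ 0.06  0.2  -0.47]
```

Call:
jog_arm(
  moves=[
    [[-4,49,0,0,0.2,-0.4],[-4,49,0,0,0,0],[-4,49,-10,0,0,0],[-3,42,-15,0,0,0],[0,0,-5,0,0,0]],
  ],
)

```text
clock: 36.7
eef_pos: [596.2, 55.9, 315.3]
eef_rot: [-0.311, 1.567, -0.132]
wrist_force: [-0.2, -0.4, -0.3]
finger_gap: 39.7
```

Call:
jog_arm(
  moves=[
    [[0,0,0,0,0,0]],
  ],
)

```text
clock: 36.8
eef_pos: [595.9, 56.5, 314.8]
eef_rot: [-0.45, 1.568, -0.269]
wrist_force: [-0.8, -0.4, 0.3]
finger_gap: 39.6
```

```bash
python3 -c "
from h import *
pose([596.6,61.6,204],9.85)"
```

```text
t 36.8 pos [595.9  56.5 314.8] jaw 10.35 gap 39.6 F [-0.8 -0.4  0.3] j6 -8.4
 shift [   0.7    5.1 -110.8]
 rotvec [ 0.04  0.14 -0.5 ]
```

Call:
jog_arm(
  moves=[
    [[1,6,-20,0,0.1,-0.4],[0,0,-20,0,0,0],[0,0,-20,0,0.1,0],[0,1,-20,0,0.2,0],[-1,1,-20,0,0.2,0]],
  ],
)

```text
clock: 37.3
eef_pos: [598.6, 59.7, 218.0]
eef_rot: [-0.353, 1.568, -0.184]
wrist_force: [-0.4, 0.5, 2.1]
finger_gap: 39.4
```

Call:
jog_arm(
  moves=[
    [[0,2,-12,0,0.1,0.2],[0,2,-4,0,0,0],[0,0,0,0,0,0]],
  ],
)

```text
clock: 37.6
eef_pos: [598.6, 61.3, 200.6]
eef_rot: [-2.813, 1.569, -2.644]
wrist_force: [-3.4, 0.9, 0.2]
finger_gap: 39.6
```

```bash
python3 -c "
from h import *
pose([596.6,61.6,204],9.85)"
```

```text
t 37.6 pos [598.6  61.3 200.6] jaw 9.68 gap 39.6 F [-3.4  0.9  0.2] j6 -7.3
 shift [-2.   0.3  3.4]
 rotvec [ 0.05 -0.08  0.17]
```

Call:
jog_arm(
  moves=[
    [[-2,0,1,0,0,0],[0,0,0,0,0,0],[0,0,0,0,0,0],[0,0,0,0,0,0],[0,0,0,0,0,0]],
  ],
  gripper=0.25,
)

```text
clock: 38.1
eef_pos: [595.9, 60.7, 203.3]
eef_rot: [-2.881, 1.568, -2.713]
wrist_force: [-4.7, 0.7, -0.6]
finger_gap: 58.5
```

Call:
jog_arm(
  moves=[
    [[0,0,30,0,0,0],[0,0,50,0,0,0],[0,0,50,0,0,0],[2,-40,10,0,0,0],[5,-49,0,0,0,0]],
  ],
  gripper=0.25,
)

```text
clock: 38.6
eef_pos: [603.1, -25.5, 350.1]
eef_rot: [-0.455, 1.567, -0.279]
wrist_force: [0.8, -0.5, -0.3]
finger_gap: 58.7
```

Call:
jog_arm(
  moves=[
    [[4,-49,0,0,0,0],[2,-30,0,0,0,0],[0,0,0,0,0,0],[0,0,0,0,0,0],[0,0,0,0,0,0]],
  ],
  gripper=-1,
)

```text
clock: 39.1
eef_pos: [610.8, -111.6, 352.9]
eef_rot: [-0.403, 1.556, -0.231]
wrist_force: [0.1, 0.2, 0.6]
finger_gap: 22.4
```

Run:
```python
from w import *
pose([615.5,-64,290],9.85)
p,im,d=cam('wrist'); cv2.imwrite('pics/chk.png',im)
for z in (255,260): wblob(p,im,(45,120,60),(75,255,255),(150,100,500,420),z,400,'btn')
wblob(p,im,(8,150,120),(20,255,255),(0,0,640,470),242,100,'strip')
print('depth-based button/deck z:')
```

```text
t 39.1 pos [ 610.8 -111.6  352.9] jaw 9.87 gap 22.4 F [0.1 0.2 0.6] j6 -23.6
 shift [  4.7  47.6 -62.9]
 rotvec [ 0.19  0.81 -0.02]
btn [343. 188.] ctr [616.5 -64.6] size 33.5 33.4 long deg 145.9
btn [343. 188.] ctr [616.  -63.9] size 32.8 32.7 long deg 145.9
strip [ 75. 286.] ctr [ 389.6 -190.8] size 53.1 21.7 long deg 104.3
strip [425.  63.] ctr [660.4  39.7] size 99.9 10.0 long deg 100.0
strip [294.  62.] ctr [566.5  21. ] size 94.5 8.8 long deg 100.1
depth-based button/deck z:
```

View pics/chk.png

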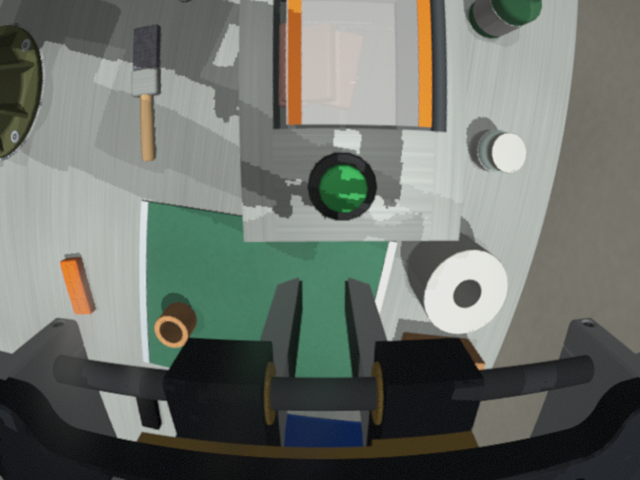

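The flap is shut with pink visible under it, the belt is empty of trays, and the core stands at (172,325). The button is at (343,188), which gives (616,-64) mm. I press it with closed fingers.

Call:
jog_arm(
  moves=[
    [[5,47,-20,0.2,0.8,0],[0,0,-20,0,0,0],[0,0,0,0,0,0],[0,0,0,0,0,0]],
  ],
)

```text
clock: 39.55
eef_pos: [616.1, -60.7, 314.5]
eef_rot: [-0.123, 1.568, 0.054]
wrist_force: [0.3, 0.5, -0.2]
finger_gap: 0.5
```

```bash
python3 -c "
from h import *
pose([616,-64,279],9.85)"
```

```text
t 39.55 pos [616.1 -60.7 314.5] jaw 10.15 gap 0.5 F [ 0.3  0.5 -0.2] j6 -19.2
 shift [ -0.1  -3.3 -35.5]
 rotvec [-0.01  0.17 -0.3 ]
```

Call:
jog_arm(
  moves=[
    [[0,-3,-15,0,0,0],[0,0,-14,0,0,0],[0,0,-3,0,0,0],[0,0,0,0,0,0]],
  ],
)

```text
clock: 39.95
eef_pos: [616.7, -63.6, 285.0]
eef_rot: [-0.242, 1.563, -0.064]
wrist_force: [-0.6, -0.5, 0.4]
finger_gap: 0.5
```

Call:
jog_arm(
  moves=[
    [[0,0,-3,0,0,0],[0,0,-3,0,0,0],[0,0,-1,0,0,0]],
  ],
)

```text
clock: 40.25
eef_pos: [617.0, -63.8, 279.5]
eef_rot: [-0.257, 1.561, -0.08]
wrist_force: [-1.9, 0.7, 2.5]
finger_gap: 0.6
```

Call:
jog_arm(
  moves=[
    [[0,0,-3,0,0,0],[0,0,0,0,0,0]],
  ],
)

```text
clock: 40.45
eef_pos: [617.0, -63.8, 277.0]
eef_rot: [-0.266, 1.56, -0.089]
wrist_force: [-2.5, -0.1, 3.3]
finger_gap: 0.5
```

Call:
jog_arm(
  moves=[
    [[0,0,-2,0,0,0],[0,0,-1,0,0,0],[0,0,0,0,0,0]],
  ],
)

```text
clock: 40.75
eef_pos: [617.1, -63.7, 275.6]
eef_rot: [-0.278, 1.558, -0.101]
wrist_force: [-2.3, -0.1, 3.9]
finger_gap: 0.6
```

Call:
jog_arm(
  moves=[
    [[0,0,-2,0,0,0],[0,0,0,0,0,0]],
  ],
)

```text
clock: 40.95
eef_pos: [617.1, -63.7, 275.7]
eef_rot: [-0.291, 1.556, -0.114]
wrist_force: [-3.8, 0.0, 4.4]
finger_gap: 0.9
```

Call:
jog_arm(
  moves=[
    [[0,0,-1.5,0,0,0],[0,0,0,0,0,0]],
  ],
)

```text
clock: 41.15
eef_pos: [617.1, -63.7, 275.6]
eef_rot: [-0.3, 1.554, -0.123]
wrist_force: [-2.9, 0.7, 4.0]
finger_gap: 0.6
```

Call:
jog_arm(
  moves=[
    [[0,0,-5,0,0,0],[0,0,-5,0,0,0]],
  ],
)

```text
clock: 41.35
eef_pos: [617.4, -63.8, 274.4]
eef_rot: [-0.323, 1.544, -0.145]
wrist_force: [-22.8, 3.3, 44.3]
finger_gap: 0.5
```

That reached the hard stop, so the button is fully in. I let go and retreat.

Call:
jog_arm(
  moves=[
    [[0,0,15,0,0,0],[0,0,40,0,0,0],[0,-20,45,0,0,0],[-10,-49,0,0,0,0],[-10,-49,0,0,0,0]],
  ],
)

```text
clock: 41.85
eef_pos: [597.2, -179.6, 379.0]
eef_rot: [-0.337, 1.542, -0.151]
wrist_force: [0.8, -0.8, -1.4]
finger_gap: 0.2
```

Call:
jog_arm(
  moves=[
    [[-20,-45,0,0,0,0],[-20,-45,0,0,0,0],[-20,-45,0,0,0,0],[0,0,0,0,0,0],[0,0,0,0,0,0]],
  ],
)

```text
clock: 42.35
eef_pos: [533.5, -323.3, 376.7]
eef_rot: [-0.342, 1.543, -0.162]
wrist_force: [0.5, -0.9, -0.7]
finger_gap: 0.5
```

Run:
```python
from h import *
pose()
p,im,d=cam('side'); t,im2,d2=cam('top')
P=cloud(t,d2); hsv=cv2.cvtColor(im2,cv2.COLOR_BGR2HSV); 
def z(lo,hi,roi):
    x0,y0,x1,y1=roi; m=cv2.inRange(hsv[y0:y1,x0:x1],lo,hi)>0; q=P[y0:y1,x0:x1][m]; print(m.sum(),np.median(q,0).round(1) if len(q) else None)
z((45,100,50),(80,255,255),(270,145,300,180)); z((8,120,120),(20,255,255),(190,120,275,160)); z((8,120,120),(20,255,255),(190,160,275,195)); z((0,150,80),(6,255,255),(130,210,185,260))
cv2.imwrite('pics/fin.png',np.hstack([cv2.resize(im[140:480,150:400],(400,544)),cv2.resize(im2[100:280,130:430],(400,240)).copy() if 0 else cv2.copyMakeBorder(cv2.resize(im2[100:290,130:430],(400,253)),0,291,0,0,0)]))
```

```text
t 42.35 pos [ 533.5 -323.3  376.7] jaw 10.32 gap 0.5 F [ 0.5 -0.9 -0.7] j6 -45.1
167 [615.6 -64.3 261.3]
245 [657.   71.7 241.2]
216 [559.6  56.9 241.2]
85 [420.7 349.2 109.6]
```

View pics/fin.png

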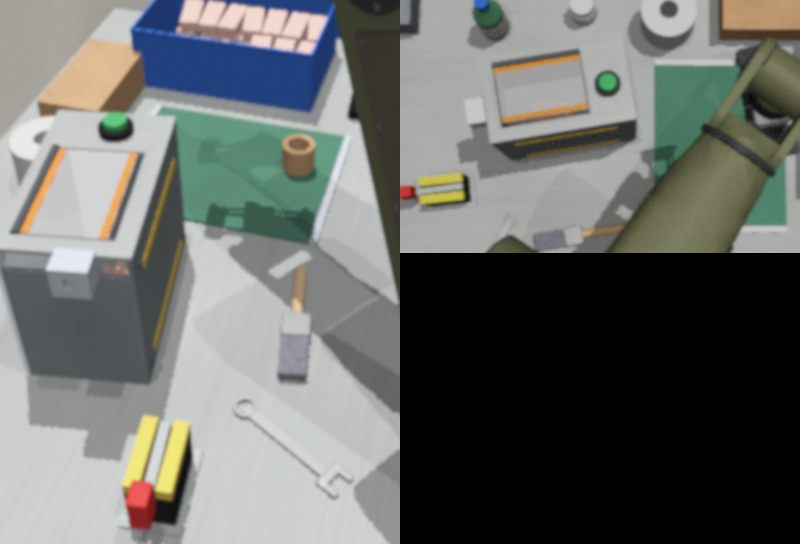

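The side view shows a small pinkish patch beside the block at crop (115,268). I check whether it is a tray.

Run:
```python
from h import *
p,im,d=cam('side'); P=cloud(p,d); im0=cv2.imread('pics/side0.png')
for u,v in [(218,306),(222,307),(226,308),(240,308)]: print(u,v,im[v,u],im0[v,u],P[v,u].round(0))
w=cv2.imread('pics/chk.png')[0:140,260:460]
a=cv2.resize(im[250:390,140:280],(400,400)); b=cv2.resize(w,(400,280)); b=cv2.copyMakeBorder(b,0,120,0,0,0)
cv2.imwrite('pics/z.png',np.hstack([a,b]))
```

```text
218 306 [111 112 111] [103 103 101] [646. -32.  -0.]
222 307 [125 132 159] [107 107 105] [602.  25.  66.]
226 308 [107 114 140] [109 110 108] [589.  30.  71.]
240 308 [69 71 68] [63 65 63] [512. 109. 173.]
```

The patch is a tray seen through a slot, at z ≈ 66–71 mm inside the hopper, so it sits low and well under 150. The flap strips read z 241.2 and the button z 261.3, both as at the start. I hand in.

```bash
python3 -c "
from cell import manip
print(manip.sign_off())"
```

```text
the job is handed in; nothing more can be done
None
```

The job is done and handed in at about 42 s of the 210 s allowed; no verdict came back. I drew the pin and parked it in the notch, posted all five pink trays through the flap, pressed the start button to its stop and let go.

**Last checks:**
- **Pin:** it lies in the notch with the grip upright, its top at z ≈ 110 mm as expected.
- **Trays:** none is left on the belt. The highest tray seen inside, looking through the hopper's slot, is at z ≈ 66–71 mm. I saw four inside directly. The fifth I released through the flap but did not see separately, though that height fits a third tray on a stack.
- **Flap:** shut; its strips read z 241.2 mm, the same as at the start.
- **Button:** it reached its stop with a brief 44 N at the wrist, pressed by the fingertips, and is out again at z 261.3 mm, as at the start.
- **Core:** still standing where it was by eye; I did not measure it again.
- **Arm:** clear of everything.

**Disagreements:** early top and wrist measurements differed by up to 6 mm in y while the arm was still settling, and agreed within a few millimetres once it was still. One last close crop was refused because the 16-picture limit was reached, so I judged the slot patch by depth readings.

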